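Wind in the field antenna and put its elements away

TASK

Put the field antenna kit away on the radio desk: swing the winder's brake lever off, crank the winder clockwise until the resistance suddenly drops away and the crank runs free, stop there (less than one more turn), and swing the brake lever back on. Then lay the antenna elements that are on the desk into the cradle, longest first, each in the pocket for its length (longest length in pocket 1 at the steel-stud end, down to the shortest in pocket 4; the pocket of a missing element stays empty), lying flat down in both rails and centred across them. Do not disturb the other things on the desk.

Things in the scene. Friction and masses are not known exactly. Their poses are not given: they have to be found in the camera images.
- winder: Antenna-wire winder, screwed to the desk (fixed): a closed grey box 120 x 140 mm, 65 mm high, with a lower black step 35 mm high (85 mm long, 100 mm wide) on its -x side. Origin on the desk under the box; the crank axis is vertical at +30 mm along its x, the brake lever's pivot at -70 mm along its x. A white pointer creeps in a black slot on the box's top towards a white mark as wire comes in; it is only a rough gauge. The wire is wholly inside.
- crank (a joint): Crank angle in rad, growing clockwise seen from above (the winding direction); at 0 the arm points along the winder's +x. Starts at about 0 to 6.3, with some two and a half to three and a half turns still to wind, a different number each time. Turning the knob takes about 5 N with the brake off, about 10 N or more with the brake on; it falls suddenly to under 1 N when the last wire is in, and the crank then runs free. It stays where it is left.
- crank_axis (a point): Point on the crank's vertical axis at the height of the middle of the knob (109 mm above the desk). The knob's circle about it has a radius of 40 mm.
- knob_mid (a point): Middle of the crank's black knob: an upright cylinder 19 mm in diameter, 34 mm high, its foot 91 mm and its top 125 mm above the desk, which spins freely on its pin, so it can be held fast while it is led round. The steel crank arm (16 mm wide) runs from the axis to under the knob, its top 89 mm above the desk.
- brake (a joint): Brake lever angle in rad: 0 = brake on, lever leaning 0.5 rad towards the winder's -y; 1 = brake off, leaning 0.5 rad towards the winder's +y. It stays where it is left; swinging it takes about 5 N at the ball.
- brake_ball (a point): Centre of the lever's black ball, 18 mm in diameter, at the end of a steel lever 12 mm wide, 45 mm from the pivot.
- brake_pivot (a point): The lever's pivot (axis along the winder's x), 30 mm above the desk.
- cradle: Cradle for the elements, screwed to the desk (fixed): a dark base plate 100 x 230 mm, 8 mm thick, carrying two black toothed rails that run along its y, each 14 mm thick, their centres at x = -35 and +35 mm (56 mm free between them). The rails have four pockets 50 mm apart between five round-topped teeth (tops 45 mm above the desk). Origin on the desk under the middle. A round steel stud 12 mm wide on the plate, between the rails at its +y end, marks the end of pocket 1.
- pocket1 (a point): Pocket 1 (stud end): centre of the pocket's floor midway between the two rails, 25 mm above the desk; x along the lying element. The pocket is 26 mm wide at its floor and widens upwards.
- pocket2 (a point): Pocket 2, as pocket 1.
- pocket3 (a point): Pocket 3, as pocket 1.
- pocket4 (a point): Pocket 4, as pocket 1.
- element1: Antenna element, square aluminium tube with black end caps, 200 mm long, 22 x 22 mm, about 0.11 kg; goes in pocket 1. Origin at the centre of its underside, x along its length. Either end may point either way. May be absent.
- element2: The same, 170 mm long; goes in pocket 2. May be absent.
- element3: The same, 140 mm long; goes in pocket 3. May be absent.
- element4: The same, 110 mm long; goes in pocket 4. May be absent.
- mug: White mug, 80 mm across, 90 mm high; leave alone.
- handheld: Handheld radio standing upright, 34 x 58 mm, 165 mm high with its aerial; leave alone.
- microphone: Black hand microphone lying on the desk, 75 x 52 x 30 mm; leave alone.
- pen: Blue pen, 140 mm; leave alone.
- torch: Black torch lying, 120 x 30 x 30 mm; leave alone.
- stapler: Stapler, 120 x 34 x 48 mm; leave alone.
Mind the look-alikes: they are no part of the job. Leave any green or purple look-alike of the element3 alone. Leave any white look-alike of the cradle alone.

How it is judged:
By the outcome, as a careful person would: the job done as asked, in the order asked, and still so for the second after the job is handed in, with the robot touching nothing.
Of element1, element2, element3, element4 only 2 to 4 are there at a start; the rules pass over those that are not, and their reading is None.
At some moment in a run one of element1, element2, element3, element4 may be knocked a few centimetres aside while the robot is not near it.
Once in a run the grip may slacken for a moment while it holds something.
It also fails if it takes over 210 s, if anything falls off the work surface, if the arm or the gripper's body presses on something with over 40 N, if the wrist force passes 120 N, or if a joint passes its speed limit or range.

ROBOT

A 6-joint arm with a two-finger parallel gripper is mounted at the origin on the work surface. World frame = base frame: x ahead of the robot, y to its left, z up, the work surface at z = 0. Lengths are in m, angles in rad, forces in N, time in s.
With the tool pointing down it reaches from about 0.3 to 0.75 m from the base axis. Payload 8.5 kg.
Tool frame: the origin (TCP) lies between the finger pads; the fingertips stand 22 mm ahead of it and the grasp point (between the pads) lies 3 mm ahead of it; z points along the fingers, y is the line along which they close (so a half turn about z gives the same grasp; the last joint's range is limited). The gripper opens to 88 mm and grips with 3 to 60 N. Pads are 18 mm wide; open, the fingers measure 123 mm over their backs; the gripper's body (75 mm by 187 mm) begins 45 mm behind the grasp point.
Start: joints at [-1.426, 0.381, 1.297, -0, 1.464, -0.215], TCP at [0.194, -0.515, 0.261] pointing down, gripper open.
Joint ranges: [-3.11, 3.11], [-0.89, 2.33], [0.22, 2.48], [-1.42, 4.56], [0.17, 2.85], [-2.88, 2.88]. Speed limits (rad/s): [2.39, 2.39, 3.14, 3.14, 3.14, 3.14].

INTERFACE

Orientations are given as [roll, pitch, yaw] about the fixed x, y, z axes, in that order (R = Rz(yaw) Ry(pitch) Rx(roll)).
In Python, from station import status, optics, env gives the robot as it stands.
- The arm moves only by the tool step_arm, never from a script. Its argument "motion" is a list of rows, each an object of numbers: "x", "y", "z": the shift along the tool's x, y, z in cm; "yaw": the turn about the tool's z in rad. A call has 1 to 10 rows; each row shifts and turns the commanded pose from where the row before left it, along the tool's axes as they then stand; what a row does not reach is not made up. A row lasts 1/10 s, in which the tool goes at most 50 mm and 8.59 degrees, less where a joint would pass 70% of its speed; a pose out of reach is approached as far as the arm can. A call with a gripper value outside its range is refused whole. "fingers" is the opening, from 0 (shut) to 1 (fully open), set as the call begins (left out, the last holds). The fingers move at their own pace and stop on an object; the grip force is fixed at half the most. Time passes only in rows, so rows that do not move let the fingers close. It gives the time, the measured TCP pose, the force, the opening and the grip force at its end, in the units of the state.
- status.observe(): the state, without advancing time (a new reading comes with each control period).
- optics.snapshot(name): name is "scene" or "top" or "wrist"; returns the picture (420x560x3 uint8, red, green, blue); there is no depth.
- optics.camera_params(name): a dict with "fovy" (degrees; the focal length in pixels is half the picture's height over the tangent of half this angle, whatever the lens; pixels are square), "cx", "cy" (the principal point, pixels), "k1" (the pictures are not rectified: a ray, as slopes to the right and down, at radius r is drawn at 1 + k1 r^2 times it, then the intrinsics apply), "R" (3x3) and "t" (3): a world point X has camera coordinates R X + t; the wrist camera has in their place "T_tool_cam" (4x4, takes a point from camera to tool coordinates, whose origin is the TCP and whose axes are the flange's). Camera axes: x right, y down, z forward; pixel columns grow to the right and rows downward; lengths in m; the calibration is good to about 2 mm. A picture is of the moment at which its call begins: read the wrist's pose just before it. camera_params takes no time and is no camera call.
- env.sign_off(): hands the job in; it is judged then, once.
The state is a dict: "t": time; "joint_pos": joint angles; "qd": joint speeds; "joint_efforts": joint torques, N m; "tcp_pos": TCP position; "eef_rot": TCP orientation; "ft_force": force on the tool from outside, world axes, zero at the start; "ft_torque": the same for the moment, N m; "width": finger opening in m; "finger_force": force on a finger pad.
Only numpy, scipy, OpenCV 4.12 (cv2) and the standard library are available. Lean on these libraries where they do the work, as an engineer would, in place of code of your own. Each camera call takes 0.05 s, during which the arm holds its last target. There are 200 camera calls.

## Working session

There is one attempt and no reset: what is moved stays moved. The work goes in short steps, Python scripts to look and compute and a tool call to move; the robot and the scene stay as the last step left them, time stands still between calls to the robot, and variables do not carry over. Pictures are saved under pics/ and viewed, at most 14 in all, crops included, and the job is handed in when it is done.

Besides the shell and the picture viewer there is one more tool, called by a JSON object that holds its "method" and its "body". step_arm: Moves the arm, as the interface text tells. Its arguments: {"type":"object","properties":{"motion":{"type":"array","items":{"type":"object","properties":{"x":{"type":"number"},"y":{"type":"number"},"z":{"type":"number"},"yaw":{"type":"number"}}}},"fingers":{"type":"number"}},"required":["motion"]}

```bash
mkdir -p pics; ls; cat > h.py <<'E'
import numpy as np, cv2
from scipy.spatial.transform import Rotation as Rn
from station import status, optics, env
def K(p): 
    f=210/np.tan(np.radians(p['fovy'])/2); return f
def ext(name,tcp=None,rot=None):
    p=optics.camera_params(name)
    if name!='wrist':
        return p,np.array(p['R']),np.array(p['t'])
    T=np.array(p['T_tool_cam']); W=np.eye(4); W[:3,:3]=Rn.from_euler('xyz',rot).as_matrix(); W[:3,3]=tcp
    M=np.linalg.inv(W@T); return p,M[:3,:3],M[:3,3]
def ray(e,u,v):
    p,R,t=e; f=K(p); d=np.array([(u-p['cx'])/f,(v-p['cy'])/f]); s=d.copy()
    for _ in range(30): s=d/(1+p['k1']*(s@s))
    D=R.T@np.array([s[0],s[1],1]); return -R.T@t, D/np.linalg.norm(D)
def atz(e,u,v,z):
    o,d=ray(e,u,v); return o+d*(z-o[2])/d[2]
def proj(e,X):
    p,R,t=e; c=R@np.asarray(X,float)+t; s=c[:2]/c[2]; s=s*(1+p['k1']*(s@s)); return s*K(p)+[p['cx'],p['cy']]
def tri(L):
    A=np.zeros((3,3));b=np.zeros(3)
    for e,u,v in L:
        o,d=ray(e,u,v);P=np.eye(3)-np.outer(d,d);A+=P;b+=P@o
    X=np.linalg.solve(A,b); return X,[np.linalg.norm(np.cross(ray(e,u,v)[1],X-ray(e,u,v)[0])) for e,u,v in L]
def snap(name,fn):
    s=status.observe(); im=optics.snapshot(name); cv2.imwrite('pics/'+fn,im[:,:,::-1]); 
    np.save('pics/'+fn[:-4]+'.npy',np.r_[s['tcp_pos'],s['eef_rot']]); return im
def wext(fn):
    a=np.load('pics/'+fn+'.npy'); return ext('wrist',a[:3],a[3:])
E
python3 - <<'E'
from h import *
snap('top','top0.png');snap('scene','scene0.png')
for n in('top','scene','wrist'):
    p=optics.camera_params(n);print(n,p)
print(status.observe())
E
```

```text
pics
top {'fovy': 55.339176065124626, 'cx': 279.15380651935396, 'cy': 214.73453167930373, 'k1': -0.05484558371105932, 'R': array([[-0.01788224, -0.99940358,  0.02954175],
       [-0.99678471,  0.0155117 , -0.0786106 ],
       [ 0.07810547, -0.0308525 , -0.99646759]]), 't': array([-0.00793258,  0.52767339,  1.20536079])}
scene {'fovy': 46.38723176844239, 'cx': 277.94231493912645, 'cy': 216.90185005561378, 'k1': -0.05598809397913423, 'R': array([[ 0.36411052,  0.93133079,  0.00681785],
       [ 0.76658457, -0.29552837, -0.57009742],
       [-0.52893442,  0.21280493, -0.82154881]]), 't': array([-0.19055378, -0.34959803,  2.0023299 ])}
wrist {'fovy': 60.93808287082927, 'cx': 276.13676133792154, 'cy': 206.77789836502623, 'k1': -0.08639788687525808, 'T_tool_cam': array([[-5.76870284e-04, -9.46635351e-01, -3.22306034e-01,
         8.42095908e-02],
       [ 9.99999833e-01, -5.59909623e-04, -1.45327545e-04,
         6.41655441e-04],
       [-4.28900590e-05, -3.22306064e-01,  9.46635515e-01,
        -1.23088010e-01],
       [ 0.00000000e+00,  0.00000000e+00,  0.00000000e+00,
         1.00000000e+00]])}
{'t': 0.1, 'joint_pos': array([-1.42631800e+00,  3.81114831e-01,  1.29816404e+00,  9.37003450e-06,
        1.46364641e+00, -2.15290592e-01]), 'qd': array([-1.70998973e-03, -9.59481088e-04, -3.02450379e-03, -4.11515965e-04,
       -6.94816890e-04,  2.05265766e-05]), 'joint_efforts': array([ 3.72374649e-03, -4.38657582e+01, -2.24911845e+01,  7.14711682e-02,
        3.42217914e-02, -7.12774181e-05]), 'tcp_pos': array([ 0.19360167, -0.51454637,  0.26021397]), 'eef_rot': array([-3.14029278e+00, -2.93791290e-04,  3.59767724e-01]), 'ft_force': array([ 0.12694706,  0.38794458, -1.07100282]), 'ft_torque': array([-0.0508276 ,  0.00698353, -0.02378135]), 'finger_force': 0.0, 'width': 0.08821349794575246}
```

```bash
python3 - <<'E'
import cv2
for n in('top0','scene0'):
    im=cv2.imread(f'pics/{n}.png'); cv2.imwrite(f'pics/{n}b.png',cv2.resize(im,(800,600),interpolation=cv2.INTER_CUBIC))
E
```

```text
(no output)
```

View pics/top0b.png

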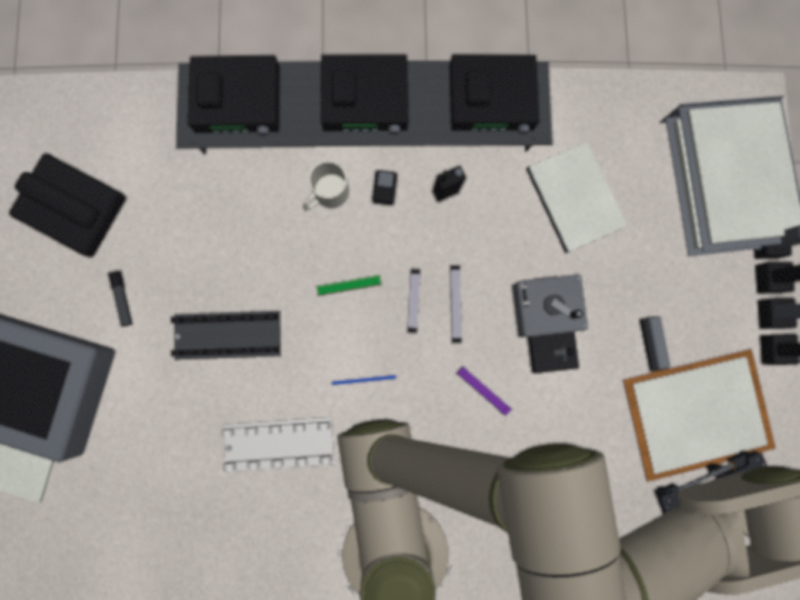

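View pics/scene0b.png

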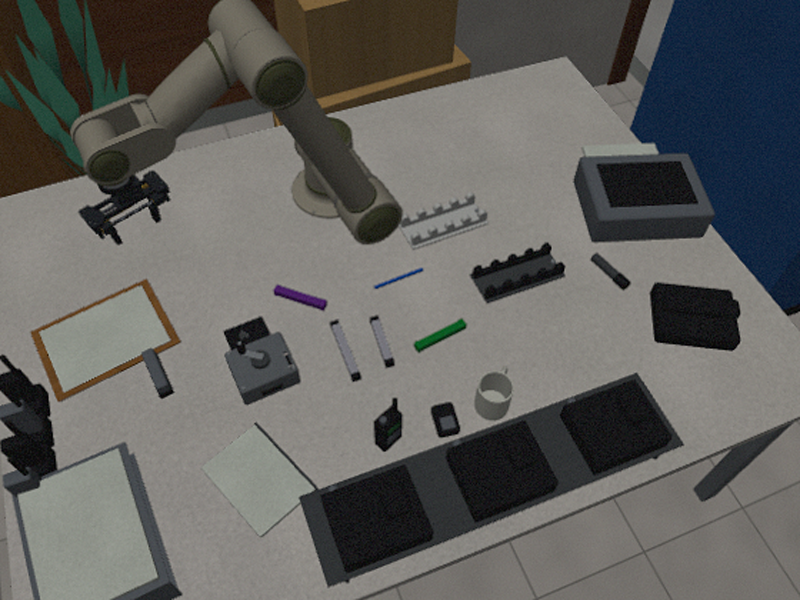

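The top view shows two silver elements, A at (414,300) and B at (456,304). The winder is at (550,305) with its black step towards the robot. The black cradle is at (227,334), with its stud near (178,337). There are green and purple decoys and a white cradle decoy.

```bash
python3 - <<'E'
from h import *
e=ext('top');s=ext('scene')
g=lambda u,v,z:np.round(atz(e,u*.7,v*.7,z),3)
for n,u,v,z in [('A1',415,269,.022),('A2',413,331,.022),('B1',455,267,.022),('B2',458,341,.022),('box1',514,284,.065),('box2',580,276,.065),('box3',587,331,.065),('box4',518,337,.065),('knob',576,314,.125),('hub',551,303,.09),('ball',562,352,.06),
 ('step1',533,373,.035),('step2',578,369,.035),('stud',178,337,.03),('cr1',172,317,.04),('cr2',280,313,.04),('cr3',280,356,.04),('cr4',172,357,.04)]: print(n,g(u,v,z))
X=lambda a,b:tri([(e,a[0]*.7,a[1]*.7),(s,b[0]*.7,b[1]*.7)])
print('knob',X((576,314),(240,346)))
print('A mid',X((414,300),(382,341)),'B',X((456,304),(345,350)))
E
```

```text
A1 [ 0.608 -0.053  0.022]
A2 [ 0.475 -0.046  0.022]
B1 [ 0.612 -0.14   0.022]
B2 [ 0.452 -0.142  0.022]
box1 [ 0.568 -0.257  0.065]
box2 [ 0.583 -0.398  0.065]
box3 [ 0.467 -0.408  0.065]
box4 [ 0.457 -0.262  0.065]
knob [ 0.499 -0.366  0.125]
hub [ 0.525 -0.326  0.09 ]
ball [ 0.424 -0.355  0.06 ]
step1 [ 0.381 -0.299  0.035]
step2 [ 0.387 -0.396  0.035]
stud [0.47  0.451 0.03 ]
cr1 [0.512 0.461 0.04 ]
cr2 [0.517 0.234 0.04 ]
cr3 [0.427 0.234 0.04 ]
cr4 [0.428 0.46  0.04 ]
knob (array([ 0.50037173, -0.37090013,  0.10942918]), [np.float64(7.58094822261036e-05), np.float64(7.580948222605267e-05)])
A mid (array([ 0.54310541, -0.04876732,  0.01003268]), [np.float64(0.0016583182448240263), np.float64(0.0016583182448240575)]) B (array([ 0.53324561, -0.1402531 ,  0.00722385]), [np.float64(0.001654325965113049), np.float64(0.0016543259651130512)])
```

{"method": "step_arm", "body": {"motion": [{"yaw": 0.12,"z": -1.5},{"yaw": 0.12,"z": -1.5},{"yaw": 0.12,"z": -1.5},{"x": 2,"y": -1},{"x": 3,"y": -1.5},{"x": 3,"y": -1.5},{"x": 3,"y": -1.5},{"x": 3,"y": -1.5},{"x": 3,"y": -1.5},{"x": 3,"y": -1.5}]}}

```text
$.motion[0]: bad value
```

{"method": "step_arm", "body": {"motion": [{"x": 3,"y": -2},{"x": 3,"y": -2},{"x": 3,"y": -2},{"x": 2,"y": -1.5},{"x": 1,"y": -0.5},{},{}]}}

```text
$.motion[0]: bad value
```

```bash
python3 - <<'E'
from h import *
im=snap('wrist','w1.png'); print(np.load('pics/w1.npy'))
cv2.imwrite('pics/w1b.png',cv2.resize(im[:,:,::-1],(800,600),interpolation=cv2.INTER_CUBIC))
E
```

```text
[ 1.93601671e-01 -5.14546366e-01  2.60213973e-01 -3.14029278e+00
 -2.93791290e-04  3.59767724e-01]
```

View pics/w1b.png

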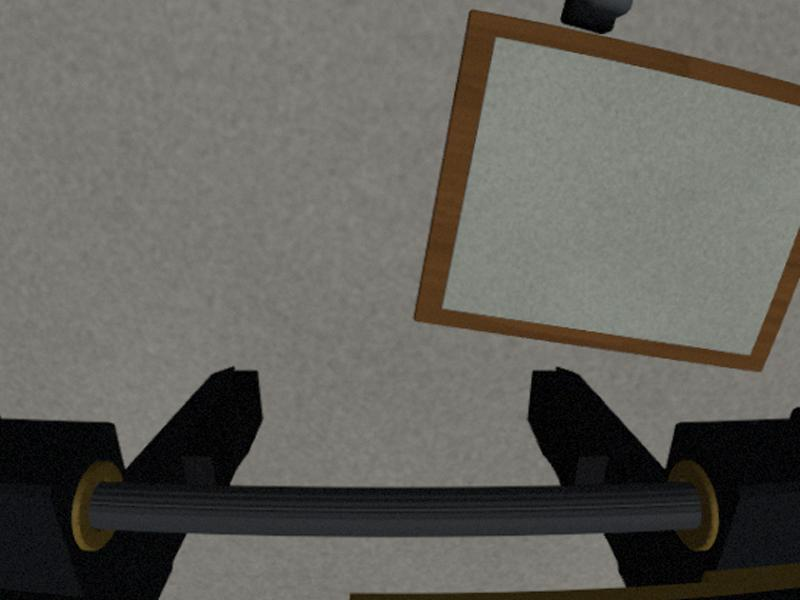

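The wrist view shows only the clipboard and the fingers, because both moves were refused. Every row needs all its keys, so I'll send them again that way.

{"method": "step_arm", "body": {"motion": [{"x": 0,"y": 0,"yaw": 0.12,"z": -1.5},{"x": 0,"y": 0,"yaw": 0.12,"z": -1.5},{"x": 0,"y": 0,"yaw": 0.12,"z": -1.5},{"x": 2,"y": -1,"z": 0,"yaw": 0},{"x": 3,"y": -1.5,"z": 0,"yaw": 0},{"x": 3,"y": -1.5,"z": 0,"yaw": 0},{"x": 3,"y": -1.5,"z": 0,"yaw": 0},{"x": 3,"y": -1.5,"z": 0,"yaw": 0},{"x": 3,"y": -1.5,"z": 0,"yaw": 0},{"x": 3,"y": -1.5,"z": 0,"yaw": 0}]}}

```text
t: 1.15
tcp_pos: [0.3948, -0.414, 0.3055]
eef_rot: [-3.141, 0.0, -0.0]
ft_force: [-0.7, -1.0, 0.4]
width: 0.0882
finger_force: 0.0
```

{"method": "step_arm", "body": {"motion": [{"x": 3,"y": -2,"z": 0,"yaw": 0},{"x": 3,"y": -2,"z": 0,"yaw": 0},{"x": 2,"y": -2,"z": 0,"yaw": 0},{"x": 1,"y": -1.5,"z": 0,"yaw": 0},{"x": 0,"y": -0.5,"z": 0,"yaw": 0},{"x": 0,"y": 0,"z": 0,"yaw": 0},{"x": 0,"y": 0,"z": 0,"yaw": 0}]}}

```text
t: 1.85
tcp_pos: [0.4831, -0.3355, 0.3057]
eef_rot: [3.141, 0.0, -0.001]
ft_force: [0.4, -1.0, 0.4]
width: 0.0884
finger_force: 0.0
```

```bash
python3 - <<'E'
from h import *
im=snap('wrist','w1.png'); print(np.load('pics/w1.npy'))
cv2.imwrite('pics/w1b.png',cv2.resize(im[:,:,::-1],(800,600),interpolation=cv2.INTER_CUBIC))
E
```

```text
[ 4.83074405e-01 -3.35515809e-01  3.05746949e-01  3.14144295e+00
  2.16456983e-04 -1.05809088e-03]
```

View pics/w1b.png

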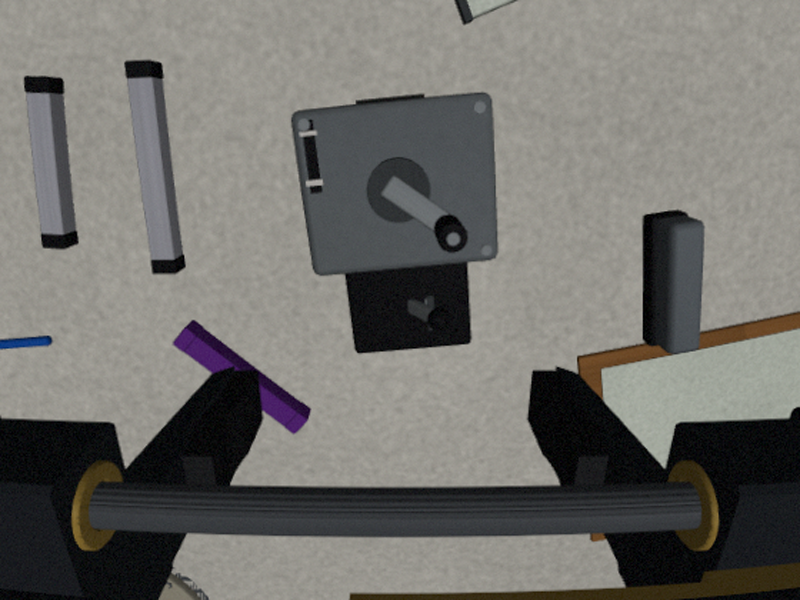

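Box top corners are (292,110), (492,95), (496,258) and (314,274). The hub is at (398,189), the knob top at (452,235) and the brake ball at (440,317). The elements span (44,84)–(59,240) and (144,69)–(168,265). I'll take a second view from a shifted pose.

{"method": "step_arm", "body": {"motion": [{"x": -1,"y": 2,"z": 0,"yaw": 0},{"x": -1,"y": 3,"z": 0,"yaw": 0},{"x": -1,"y": 2,"z": 0,"yaw": 0},{"x": -1,"y": 1,"z": 0,"yaw": 0},{"x": 0,"y": 0,"z": 0,"yaw": 0},{"x": 0,"y": 0,"z": 0,"yaw": 0}]}}

```text
t: 2.5
tcp_pos: [0.4435, -0.4145, 0.3059]
eef_rot: [-3.141, -0.0, -0.001]
ft_force: [0.7, 0.6, -0.2]
width: 0.0881
finger_force: 0.0
```

```bash
python3 - <<'E'
from h import *
im=snap('wrist','w2.png'); print(np.load('pics/w2.npy'))
cv2.imwrite('pics/w2b.png',cv2.resize(im[:,:,::-1],(800,600),interpolation=cv2.INTER_CUBIC))
E
```

```text
[ 4.43508823e-01 -4.14513313e-01  3.05879044e-01 -3.14135208e+00
 -1.99054404e-04 -7.23303089e-04]
```

View pics/w2b.png

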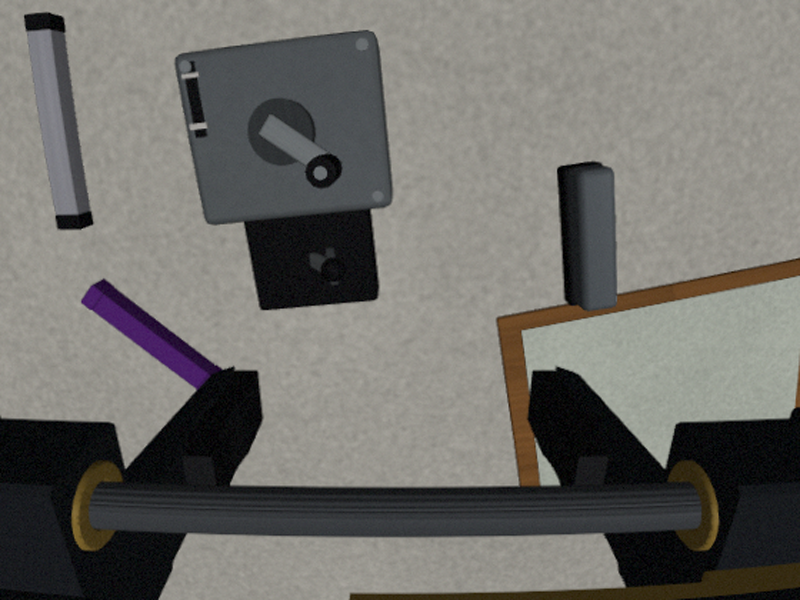

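In the second view the box corners are (177,57), (376,32), (391,205) and (207,222). The hub is at (281,131), the knob top at (322,170), and the ball at (333,269).

```bash
python3 - <<'E'
from h import *
a,b=wext('w1'),wext('w2')
def T(n,p,q): 
    X,r=tri([(a,p[0]*.7,p[1]*.7),(b,q[0]*.7,q[1]*.7)]); print(n,np.round(X,4),np.round(r,4)); return X
c=[T('c',p,q) for p,q in [((292,110),(177,57)),((492,95),(376,32)),((496,258),(391,205)),((314,274),(207,222))]]
m=np.mean(c,0);print('box c',m)
v=(c[0]+c[1]-c[2]-c[3]);print('yaw',np.arctan2(v[1],v[0])); w=c[0]+c[3]-c[1]-c[2];print(np.arctan2(-w[0],w[1]))
h=T('hub',(398,189),(281,131)); k=T('knobtop',(452,235),(322,170)); T('ball',(440,317),(333,269))
print('knob r',np.linalg.norm((k-m)[:2]),np.linalg.norm((k-h)[:2]))
T('B2',(168,265),(74,221))
T('Bcap',(144,69),(44,22))
# at-height estimates
for e,ks,ball in((a,(452,235),(440,317)),(b,(322,170),(333,269))):
    print(atz(e,ks[0]*.7,ks[1]*.7,.125),atz(e,ball[0]*.7,ball[1]*.7,.0695))
for p in((45,84),(59,240),(144,69),(168,265)): print(atz(a,p[0]*.7,p[1]*.7,.022))
E
```

```text
c [ 0.5764 -0.2632  0.0493] [0.001 0.001]
c [ 0.5867 -0.4029  0.0612] [0.0002 0.0002]
c [ 0.471  -0.4125  0.0584] [0.0001 0.0001]
c [ 0.4587 -0.2751  0.0569] [0.0006 0.0006]
box c [ 0.52320428 -0.33840846  0.05642689]
yaw 0.0918771285158134
0.08164075648602803
hub [ 0.5238 -0.3386  0.072 ] [0.0001 0.0001]
knobtop [ 0.5014 -0.3718  0.1187] [0.0001 0.0001]
ball [ 0.4266 -0.3702  0.0686] [0.0008 0.0008]
knob r 0.03987024570809589 0.040023159021607295
B2 [ 0.4534 -0.1408  0.0115] [0. 0.]
Bcap [ 0.6118 -0.1421  0.0131] [0. 0.]
[ 0.50265558 -0.37101433  0.125     ] [ 0.42780502 -0.37044296  0.0695    ]
[ 0.50201903 -0.37271285  0.125     ] [ 0.42610285 -0.36994866  0.0695    ]
[ 0.60396685 -0.06317945  0.022     ]
[ 0.47898513 -0.05207494  0.022     ]
[ 0.61083509 -0.14619584  0.022     ]
[ 0.45626719 -0.14568287  0.022     ]
```

{"method": "step_arm", "body": {"fingers": 0.45, "motion": [{"x": -0.9,"y": -2.2,"z": 0,"yaw": 0},{"x": -0.9,"y": -2.3,"z": 0,"yaw": 0},{"x": 0,"y": 0,"z": 1.8,"yaw": -0.088},{"x": 0,"y": 0,"z": 3,"yaw": 0},{"x": 0,"y": 0,"z": 3,"yaw": 0},{"x": 0,"y": 0,"z": 3,"yaw": 0},{"x": 0,"y": 0,"z": 3,"yaw": 0},{"x": 0,"y": 0,"z": 2,"yaw": 0},{"x": 0,"y": 0,"z": 1,"yaw": 0},{"x": 0,"y": 0,"z": 0,"yaw": 0}]}}

```text
t: 3.55
tcp_pos: [0.4259, -0.369, 0.1371]
eef_rot: [-3.14, 0.001, 0.089]
ft_force: [-0.7, 0.6, -0.1]
width: 0.0398
finger_force: 0.0
```

{"method": "step_arm", "body": {"motion": [{"x": 0,"y": 0,"z": 2,"yaw": 0},{"x": 0,"y": 0,"z": 2,"yaw": 0},{"x": 0,"y": 0,"z": 1,"yaw": 0},{"x": 0,"y": 0,"z": 0,"yaw": 0},{"x": 0,"y": 0,"z": 0,"yaw": 0},{"x": 0,"y": 0,"z": 0,"yaw": 0}]}}

```text
t: 4.15
tcp_pos: [0.4261, -0.3702, 0.0889]
eef_rot: [3.14, -0.001, 0.088]
ft_force: [0.3, -1.4, 0.6]
width: 0.0395
finger_force: 0.0
```

```bash
python3 - <<'E'
from h import *
im=snap('wrist','w3.png'); print(np.load('pics/w3.npy'))
cv2.imwrite('pics/w3b.png',cv2.resize(im[150:360,140:420,::-1],(800,600),interpolation=cv2.INTER_CUBIC))
E
```

```text
[ 4.26075203e-01 -3.70228798e-01  8.89278414e-02  3.13981164e+00
 -1.13086190e-03  8.79049289e-02]
```

View pics/w3b.png

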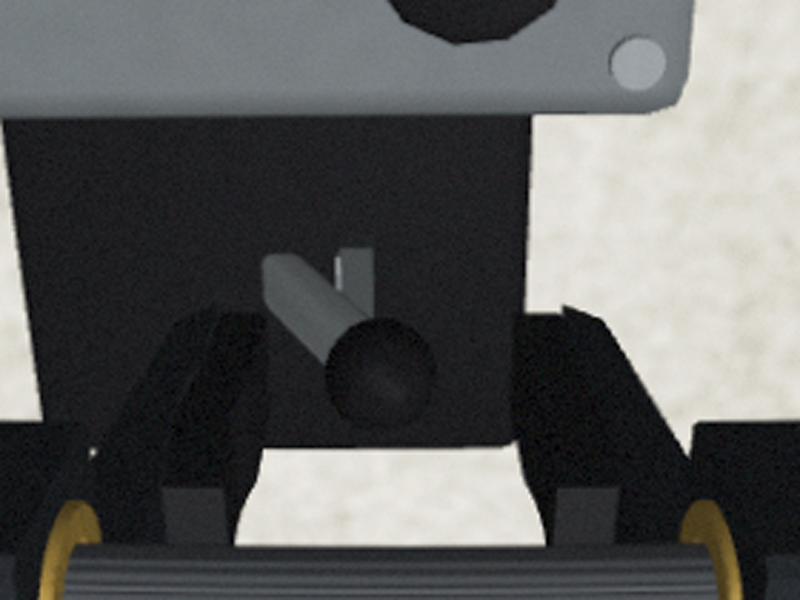

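The ball at (382,372) sits midway between the fingertips at (265,315) and (515,315). I'll grip it.

{"method": "step_arm", "body": {"fingers": 0.12, "motion": [{"x": 0,"y": 0,"z": 0,"yaw": 0},{"x": 0,"y": 0,"z": 0,"yaw": 0},{"x": 0,"y": 0,"z": 0,"yaw": 0},{"x": 0,"y": 0,"z": 0,"yaw": 0},{"x": 0,"y": 0,"z": 0,"yaw": 0}]}}

```text
t: 4.7
tcp_pos: [0.4256, -0.3691, 0.0878]
eef_rot: [-3.14, 0.0, 0.088]
ft_force: [0.0, 5.1, 4.3]
width: 0.0158
finger_force: 30.0
```

{"method": "step_arm", "body": {"motion": [{"x": 0,"y": -0.405,"z": -0.196,"yaw": 0},{"x": 0,"y": -0.422,"z": -0.154,"yaw": 0},{"x": 0,"y": -0.436,"z": -0.111,"yaw": 0},{"x": 0,"y": -0.445,"z": -0.067,"yaw": 0},{"x": 0,"y": -0.45,"z": -0.022,"yaw": 0},{"x": 0,"y": -0.45,"z": 0.022,"yaw": 0},{"x": 0,"y": -0.445,"z": 0.067,"yaw": 0},{"x": 0,"y": -0.436,"z": 0.111,"yaw": 0},{"x": 0,"y": -0.422,"z": 0.154,"yaw": 0},{"x": 0,"y": -0.405,"z": 0.196,"yaw": 0}]}}

```text
t: 5.7
tcp_pos: [0.4232, -0.3305, 0.0905]
eef_rot: [3.13, -0.004, 0.088]
ft_force: [-0.4, -9.5, 9.3]
width: 0.0155
finger_force: 30.0
```

{"method": "step_arm", "body": {"motion": [{"x": 0,"y": 0,"z": 0,"yaw": 0},{"x": 0,"y": -0.1,"z": 0,"yaw": 0},{"x": 0,"y": 0,"z": 0,"yaw": 0}]}}

```text
t: 6.0
tcp_pos: [0.4229, -0.3288, 0.0895]
eef_rot: [3.133, -0.003, 0.088]
ft_force: [0.3, -7.4, 4.8]
width: 0.0158
finger_force: 30.0
```

```bash
python3 - <<'E'
from h import *
im=snap('wrist','w4.png'); s=status.observe(); print(s['tcp_pos'],s['ft_force'],s['width'],s['finger_force'])
cv2.imwrite('pics/w4b.png',cv2.resize(im[150:360,140:420,::-1],(800,600),interpolation=cv2.INTER_CUBIC))
E
```

```text
[ 0.42292625 -0.32881112  0.08952227] [ 0.19083981 -8.25991372  5.04367505] 0.01553397780449196 30.001486837863922
```

View pics/w4b.png

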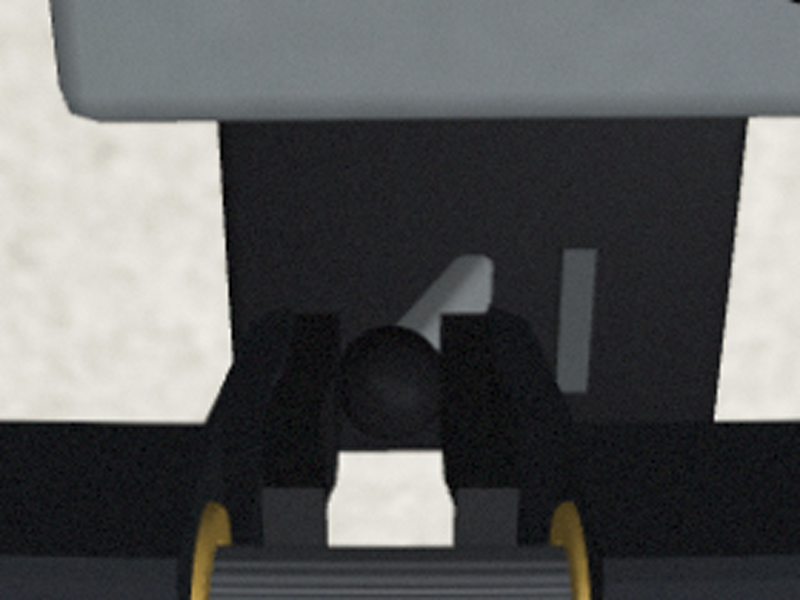

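The lever has swung over and now leans the other way. I'll nudge it to its stop.

{"method": "step_arm", "body": {"motion": [{"x": 0,"y": -0.15,"z": 0.05,"yaw": 0},{"x": 0,"y": -0.15,"z": 0.05,"yaw": 0},{"x": 0,"y": 0,"z": 0,"yaw": 0}]}}

```text
t: 6.35
tcp_pos: [0.4228, -0.3261, 0.0887]
eef_rot: [3.132, -0.004, 0.088]
ft_force: [0.4, -8.3, 6.6]
width: 0.0161
finger_force: 30.0
```

{"method": "step_arm", "body": {"motion": [{"x": 0,"y": -0.15,"z": 0.05,"yaw": 0},{"x": 0,"y": -0.1,"z": 0.05,"yaw": 0},{"x": 0,"y": 0,"z": 0,"yaw": 0}]}}

```text
t: 6.65
tcp_pos: [0.4228, -0.3249, 0.0883]
eef_rot: [3.129, -0.005, 0.088]
ft_force: [-2.3, -14.8, 8.9]
width: 0.0157
finger_force: 30.0
```

{"method": "step_arm", "body": {"fingers": 0.45, "motion": [{"x": 0,"y": 0,"z": 0,"yaw": 0},{"x": 0,"y": 0,"z": 0,"yaw": 0},{"x": 0,"y": 0,"z": 0,"yaw": 0},{"x": 0,"y": 0,"z": -2,"yaw": 0},{"x": 0,"y": 0,"z": -4,"yaw": 0},{"x": 0,"y": 0,"z": -4,"yaw": 0},{"x": 2.4,"y": 1.8,"z": -2,"yaw": 0},{"x": 2.5,"y": 1.8,"z": 0,"yaw": 0},{"x": 2.5,"y": 1.8,"z": 0,"yaw": 0},{"x": 0,"y": 0,"z": 0,"yaw": 0}]}}

```text
t: 7.65
tcp_pos: [0.5015, -0.3684, 0.2046]
eef_rot: [-3.141, 0.0, 0.089]
ft_force: [-0.5, 0.9, -0.7]
width: 0.04
finger_force: 0.0
```

{"method": "step_arm", "body": {"motion": [{"x": 0,"y": 0,"z": 0,"yaw": 0},{"x": 0,"y": 0,"z": 0,"yaw": 0}]}}

```text
t: 7.85
tcp_pos: [0.4991, -0.367, 0.2055]
eef_rot: [-3.141, 0.001, 0.088]
ft_force: [-0.3, -0.5, -0.1]
width: 0.0401
finger_force: 0.0
```

```bash
python3 - <<'E'
from h import *
im=snap('wrist','w5.png'); s=status.observe(); print(s['tcp_pos'],s['eef_rot'],s['ft_force'],s['width'],s['finger_force'])
e=wext('w5');print(proj(e,[.502,-.372,.125]),proj(e,[.4218,-.3255,.0695]),proj(e,[.4256,-.369,.0695]))
cv2.imwrite('pics/w5b.png',cv2.resize(im[:,:,::-1],(800,600),interpolation=cv2.INTER_CUBIC))
E
```

```text
[ 0.49906597 -0.36706737  0.20574964] [-3.14092012e+00  5.52297961e-04  8.76668151e-02] [-0.15149367 -0.24042127 -0.2099743 ] 0.03950581071949957 0.0
[283.90691211 226.04994558] [218.07102777 285.39077708] [270.34014914 285.60337747]
```

View pics/w5b.png

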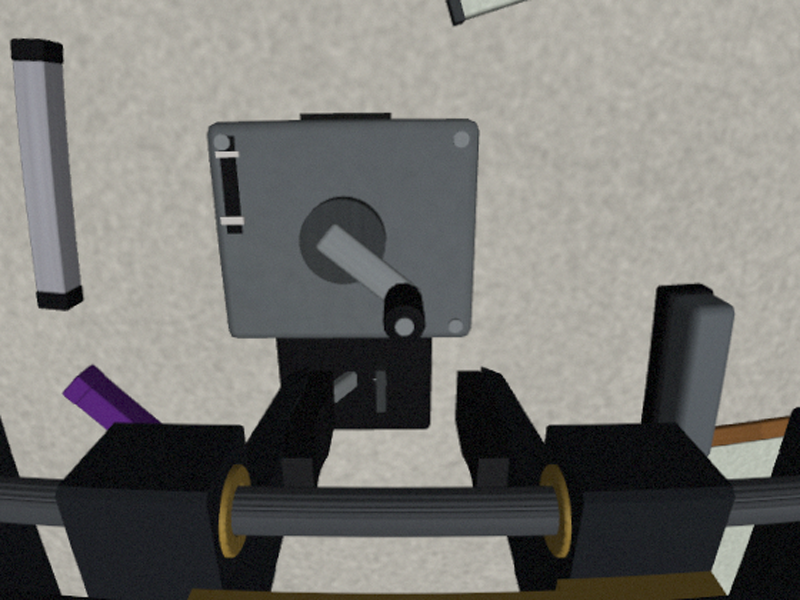

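The brake stays off, with the lever leaning left at (345,387). The knob top at (404,326) is within 2 px of the predicted position. I'll descend and grip the knob.

{"method": "step_arm", "body": {"motion": [{"x": 0.16,"y": 0.46,"z": 0,"yaw": 0},{"x": 0,"y": 0,"z": 1.5,"yaw": 0},{"x": 0,"y": 0,"z": 2,"yaw": 0},{"x": 0,"y": 0,"z": 2,"yaw": 0},{"x": 0,"y": 0,"z": 2,"yaw": 0},{"x": 0,"y": 0,"z": 1,"yaw": 0},{"x": 0,"y": 0,"z": 0.5,"yaw": 0},{"x": 0,"y": 0,"z": 0,"yaw": 0},{"x": 0,"y": 0,"z": 0,"yaw": 0}]}}

```text
t: 8.8
tcp_pos: [0.502, -0.3724, 0.1166]
eef_rot: [3.14, -0.001, 0.088]
ft_force: [-0.2, -0.1, 0.7]
width: 0.0395
finger_force: 0.0
```

{"method": "step_arm", "body": {"fingers": 0.1, "motion": [{"x": 0,"y": 0,"z": 0,"yaw": 0},{"x": 0,"y": 0,"z": 0,"yaw": 0},{"x": 0,"y": 0,"z": 0,"yaw": 0},{"x": 0,"y": 0,"z": 0,"yaw": 0},{"x": 0,"y": 0,"z": 0,"yaw": 0}]}}

```text
t: 9.3
tcp_pos: [0.5024, -0.3719, 0.1162]
eef_rot: [3.141, -0.001, 0.088]
ft_force: [3.4, 3.3, 2.6]
width: 0.0177
finger_force: 30.0
```

```bash
python3 - <<'E'
from h import *
s=status.observe(); print(s)
C=np.array([.5232,-.3385]);yaw=.0877
r=s['tcp_pos'][:2]-C; print(np.linalg.norm(r))
th0=np.arctan2(r[1],r[0]); print('crank(world cw)',-th0)
tx=np.array([np.cos(yaw),np.sin(yaw)]);ty=np.array([np.sin(yaw),-np.cos(yaw)])
P=C+.04*np.array([np.cos(th0),np.sin(th0)])
for i in range(1,11):
    th=th0-np.radians(18)*i; Q=C+.04*np.array([np.cos(th),np.sin(th)]); d=(Q-P)*100; print('%.3f %.3f'%(d@tx,d@ty)); P=Q
E
```

```text
{'t': 9.3, 'joint_pos': array([-8.26720082e-01,  6.37491750e-01,  1.28473704e+00,  1.05681420e-03,
        1.21819596e+00,  6.55679498e-01]), 'qd': array([-0.00100162, -0.00049711,  0.00055909, -0.00118   ,  0.00101827,
       -0.00104589]), 'joint_efforts': array([-3.06422934e+00, -5.20439601e+01, -1.86384058e+01, -1.11343335e+00,
       -1.15891852e-02, -1.46551520e-04]), 'tcp_pos': array([ 0.50236254, -0.3718761 ,  0.11616991]), 'eef_rot': array([ 3.14127203e+00, -1.49842880e-03,  8.80326057e-02]), 'ft_force': array([3.43225024, 3.27190637, 2.62074577]), 'ft_torque': array([ 0.59549687, -0.60251693,  0.03355502]), 'finger_force': 29.997916147112846, 'width': 0.017684823890637975}
0.03934671018295897
crank(world cw) 2.128908637237184
-0.869 -0.900
-0.549 -1.125
-0.174 -1.239
0.217 -1.232
0.588 -1.105
0.900 -0.869
1.125 -0.549
1.239 -0.174
1.232 0.217
1.105 0.588
```

{"method": "step_arm", "body": {"motion": [{"x": -0.869,"y": -0.9,"z": 0,"yaw": 0},{"x": -0.549,"y": -1.125,"z": 0,"yaw": 0},{"x": -0.174,"y": -1.239,"z": 0,"yaw": 0},{"x": 0.217,"y": -1.232,"z": 0,"yaw": 0},{"x": 0.588,"y": -1.105,"z": 0,"yaw": 0},{"x": 0.9,"y": -0.869,"z": 0,"yaw": 0},{"x": 1.125,"y": -0.549,"z": 0,"yaw": 0},{"x": 1.239,"y": -0.174,"z": 0,"yaw": 0},{"x": 1.232,"y": 0.217,"z": 0,"yaw": 0},{"x": 1.105,"y": 0.588,"z": 0,"yaw": 0}]}}

```text
t: 10.3
tcp_pos: [0.5442, -0.3034, 0.1161]
eef_rot: [-3.141, 0.002, 0.089]
ft_force: [-6.8, -2.6, 7.0]
width: 0.0182
finger_force: 30.0
```

```bash
python3 - <<'E'
from h import *
s=status.observe(); r=s['tcp_pos'][:2]-[.5232,-.3385]; print(s['tcp_pos'],np.hypot(*r)*1e3,-np.arctan2(r[1],r[0]),s['ft_force'],s['qd'],s['width'])
E
```

```text
[ 0.54424918 -0.30343301  0.11611467] 40.899413314434476 -1.0301883864071955 [-6.79264832 -2.58387931  6.989993  ] [ 0.04796137  0.19097836 -0.3985948  -0.02509581  0.20089131  0.05795904] 0.018172500814765274
```

{"method": "step_arm", "body": {"motion": [{"x": 0.869,"y": 0.9,"z": 0,"yaw": 0},{"x": 0.549,"y": 1.125,"z": 0,"yaw": 0},{"x": 0.174,"y": 1.239,"z": 0,"yaw": 0},{"x": -0.217,"y": 1.232,"z": 0,"yaw": 0},{"x": -0.588,"y": 1.105,"z": 0,"yaw": 0},{"x": -0.9,"y": 0.869,"z": 0,"yaw": 0},{"x": -1.125,"y": 0.549,"z": 0,"yaw": 0},{"x": -1.239,"y": 0.174,"z": 0,"yaw": 0},{"x": -1.232,"y": -0.217,"z": 0,"yaw": 0},{"x": -1.105,"y": -0.588,"z": 0,"yaw": 0}]}}

```text
t: 11.3
tcp_pos: [0.5024, -0.372, 0.1161]
eef_rot: [3.141, -0.003, 0.088]
ft_force: [8.5, 5.1, 3.5]
width: 0.0179
finger_force: 30.0
```

{"method": "step_arm", "body": {"motion": [{"x": -0.869,"y": -0.9,"z": 0,"yaw": 0},{"x": -0.549,"y": -1.125,"z": 0,"yaw": 0},{"x": -0.174,"y": -1.239,"z": 0,"yaw": 0},{"x": 0.217,"y": -1.232,"z": 0,"yaw": 0},{"x": 0.588,"y": -1.105,"z": 0,"yaw": 0},{"x": 0.9,"y": -0.869,"z": 0,"yaw": 0},{"x": 1.125,"y": -0.549,"z": 0,"yaw": 0},{"x": 1.239,"y": -0.174,"z": 0,"yaw": 0},{"x": 1.232,"y": 0.217,"z": 0,"yaw": 0},{"x": 1.105,"y": 0.588,"z": 0,"yaw": 0}]}}

```text
t: 12.3
tcp_pos: [0.5443, -0.3034, 0.1161]
eef_rot: [-3.141, 0.002, 0.089]
ft_force: [-9.1, -4.0, 7.6]
width: 0.018
finger_force: 30.0
```

{"method": "step_arm", "body": {"motion": [{"x": 0.869,"y": 0.9,"z": 0,"yaw": 0},{"x": 0.549,"y": 1.125,"z": 0,"yaw": 0},{"x": 0.174,"y": 1.239,"z": 0,"yaw": 0},{"x": -0.217,"y": 1.232,"z": 0,"yaw": 0},{"x": -0.588,"y": 1.105,"z": 0,"yaw": 0},{"x": -0.9,"y": 0.869,"z": 0,"yaw": 0},{"x": -1.125,"y": 0.549,"z": 0,"yaw": 0},{"x": -1.239,"y": 0.174,"z": 0,"yaw": 0},{"x": -1.232,"y": -0.217,"z": 0,"yaw": 0},{"x": -1.105,"y": -0.588,"z": 0,"yaw": 0}]}}

```text
t: 13.3
tcp_pos: [0.5027, -0.3721, 0.1162]
eef_rot: [3.14, -0.003, 0.088]
ft_force: [7.3, 1.8, 4.8]
width: 0.0182
finger_force: 30.0
```

```bash
cat > t.py <<'E'
from h import *
s=status.observe(); r=s['tcp_pos'][:2]-[.5232,-.3385]; th=np.arctan2(r[1],r[0]); d=np.array([np.sin(th),-np.cos(th)])
print(s['tcp_pos'],np.hypot(*r)*1e3,-th,s['ft_force'],'tang',s['ft_force'][:2]@d,'rad',s['ft_force'][:2]@r/np.hypot(*r),s['width'])
E
python3 t.py
```

```text
[ 0.50272449 -0.37213776  0.11617914] 39.37950316601589 2.1175927217567896 [7.30225072 1.80624573 4.76114495] tang -5.298379725118306 rad -5.33971548821145 0.018247276044736704
```

{"method": "step_arm", "body": {"motion": [{"x": -0.869,"y": -0.9,"z": 0,"yaw": 0},{"x": -0.549,"y": -1.125,"z": 0,"yaw": 0},{"x": -0.174,"y": -1.239,"z": 0,"yaw": 0},{"x": 0.217,"y": -1.232,"z": 0,"yaw": 0},{"x": 0.588,"y": -1.105,"z": 0,"yaw": 0},{"x": 0.9,"y": -0.869,"z": 0,"yaw": 0},{"x": 1.125,"y": -0.549,"z": 0,"yaw": 0},{"x": 1.239,"y": -0.174,"z": 0,"yaw": 0},{"x": 1.232,"y": 0.217,"z": 0,"yaw": 0},{"x": 1.105,"y": 0.588,"z": 0,"yaw": 0}]}}

```text
t: 14.3
tcp_pos: [0.5443, -0.3034, 0.1161]
eef_rot: [-3.141, 0.002, 0.089]
ft_force: [-8.4, -4.5, 7.4]
width: 0.018
finger_force: 30.0
```

```bash
python3 t.py
```

```text
[ 0.54432096 -0.30341957  0.11607866] 40.947915852578525 -1.0288543553434808 [-8.38275176 -4.47206737  7.43829977] tang -4.874880422493025 rad -8.15508764873932 0.018029142303840676
```

{"method": "step_arm", "body": {"motion": [{"x": 0.869,"y": 0.9,"z": 0,"yaw": 0},{"x": 0.549,"y": 1.125,"z": 0,"yaw": 0},{"x": 0.174,"y": 1.239,"z": 0,"yaw": 0},{"x": -0.217,"y": 1.232,"z": 0,"yaw": 0},{"x": -0.588,"y": 1.105,"z": 0,"yaw": 0}]}}

```text
t: 14.8
tcp_pos: [0.5581, -0.358, 0.1161]
eef_rot: [-3.139, -0.001, 0.089]
ft_force: [-0.0, 6.7, 9.0]
width: 0.0182
finger_force: 30.0
```

```bash
python3 t.py
```

```text
[ 0.55809753 -0.35797455  0.11605514] 39.96367497385995 0.5090022285963889 [-0.0221486   6.69371839  9.02471854] tang -5.834370343589021 rad -3.281231352652753 0.01815389751794589
```

{"method": "step_arm", "body": {"motion": [{"x": -0.9,"y": 0.869,"z": 0,"yaw": 0},{"x": -1.125,"y": 0.549,"z": 0,"yaw": 0},{"x": -1.239,"y": 0.174,"z": 0,"yaw": 0},{"x": -1.232,"y": -0.217,"z": 0,"yaw": 0},{"x": -1.105,"y": -0.588,"z": 0,"yaw": 0}]}}

```text
t: 15.3
tcp_pos: [0.5028, -0.3722, 0.1161]
eef_rot: [3.14, -0.003, 0.088]
ft_force: [6.9, 1.4, 4.9]
width: 0.0184
finger_force: 30.0
```

```bash
python3 t.py
```

```text
[ 0.50277466 -0.37215255  0.11612215] 39.36608276659549 2.1163088831160124 [6.85852178 1.38497271 4.92436996] tang -5.144484092172704 rad -4.742547185110327 0.018368494942519718
```

3 turns done and there is still about 5 N of drag.

{"method": "step_arm", "body": {"motion": [{"x": -0.869,"y": -0.9,"z": 0,"yaw": 0},{"x": -0.549,"y": -1.125,"z": 0,"yaw": 0},{"x": -0.174,"y": -1.239,"z": 0,"yaw": 0},{"x": 0.217,"y": -1.232,"z": 0,"yaw": 0},{"x": 0.588,"y": -1.105,"z": 0,"yaw": 0}]}}

```text
t: 15.8
tcp_pos: [0.4897, -0.316, 0.1161]
eef_rot: [3.141, -0.001, 0.088]
ft_force: [7.1, -5.0, 2.2]
width: 0.018
finger_force: 30.0
```

```bash
python3 t.py
```

```text
[ 0.48973869 -0.31602125  0.11613844] 40.3107108882792 -2.550056057447801 [ 7.06791056 -5.0348067   2.16804167] tang -0.23798673712681667 rad -8.674560534575415 0.017996403790887527
```

Tangential force has fallen to about 0. I'll confirm with a small further motion.

{"method": "step_arm", "body": {"motion": [{"x": 0.9,"y": -0.869,"z": 0,"yaw": 0},{"x": 1.125,"y": -0.549,"z": 0,"yaw": 0}]}}

```text
t: 16.0
tcp_pos: [0.509, -0.3003, 0.1161]
eef_rot: [3.141, -0.0, 0.088]
ft_force: [1.9, -9.4, 3.6]
width: 0.0183
finger_force: 30.0
```

```bash
python3 t.py
```

```text
[ 0.50898799 -0.30031956  0.11614166] 40.73975031279397 -1.927138828145262 [ 1.90921001 -9.36663957  3.60810041] tang -1.4782698500144933 rad -9.44424364243702 0.018339534055371445
```

{"method": "step_arm", "body": {"motion": [{"x": 1.239,"y": -0.174,"z": 0,"yaw": 0},{"x": 1.232,"y": 0.217,"z": 0,"yaw": 0},{"x": 1.105,"y": 0.588,"z": 0,"yaw": 0}]}}

```text
t: 16.3
tcp_pos: [0.5449, -0.3038, 0.1161]
eef_rot: [3.141, 0.001, 0.089]
ft_force: [-6.0, -8.0, 8.7]
width: 0.0182
finger_force: 30.0
```

```bash
python3 t.py
```

```text
[ 0.5449198  -0.30378845  0.11608371] 40.946815907851224 -1.0116775546305814 [-6.01524807 -8.04051125  8.69542355] tang -0.8342597084305037 rad -10.006849719355111 0.01822117513191258
```

The drop is confirmed: −0.8 N now, against −4.5 to −4.9 N at this angle before. I'll release the knob and go to the brake.

{"method": "step_arm", "body": {"fingers": 0.45, "motion": [{"x": 0,"y": 0,"z": 0,"yaw": 0},{"x": 0,"y": 0,"z": 0,"yaw": 0},{"x": 0,"y": 0,"z": 0,"yaw": 0},{"x": 0,"y": 0,"z": -3,"yaw": 0},{"x": 0,"y": 0,"z": -4,"yaw": 0},{"x": 0,"y": 0,"z": -2,"yaw": 0},{"x": -3,"y": 0.3,"z": 0,"yaw": 0},{"x": -4,"y": 0.4,"z": 0,"yaw": 0},{"x": -4,"y": 0.4,"z": 0,"yaw": 0},{"x": -1.4,"y": 0,"z": 0,"yaw": 0}]}}

```text
t: 17.3
tcp_pos: [0.4188, -0.3257, 0.2056]
eef_rot: [-3.14, 0.001, 0.086]
ft_force: [0.1, -0.1, 0.4]
width: 0.0396
finger_force: 0.0
```

{"method": "step_arm", "body": {"motion": [{"x": 0,"y": 0,"z": 0,"yaw": 0},{"x": 0,"y": 0,"z": 0,"yaw": 0}]}}

```text
t: 17.5
tcp_pos: [0.4223, -0.3259, 0.2058]
eef_rot: [-3.141, -0.0, 0.088]
ft_force: [0.7, -0.3, 0.2]
width: 0.0398
finger_force: 0.0
```

```bash
python3 - <<'E'
from h import *
im=snap('wrist','w6.png'); s=status.observe(); print(s['tcp_pos'],s['eef_rot'],s['ft_force'],s['width'],s['finger_force'])
e=wext('w6');print(proj(e,[.4218,-.3255,.0695]))
cv2.imwrite('pics/w6b.png',cv2.resize(im[:,:,::-1],(800,600),interpolation=cv2.INTER_CUBIC))
E
```

```text
[ 0.42255579 -0.32583825  0.20570263] [-3.14151307e+00 -4.03999776e-04  8.84805724e-02] [ 0.52515279 -0.38782177  0.12136677] 0.03994418162868419 0.0
[274.8103018 202.5149158]
```

View pics/w6b.png

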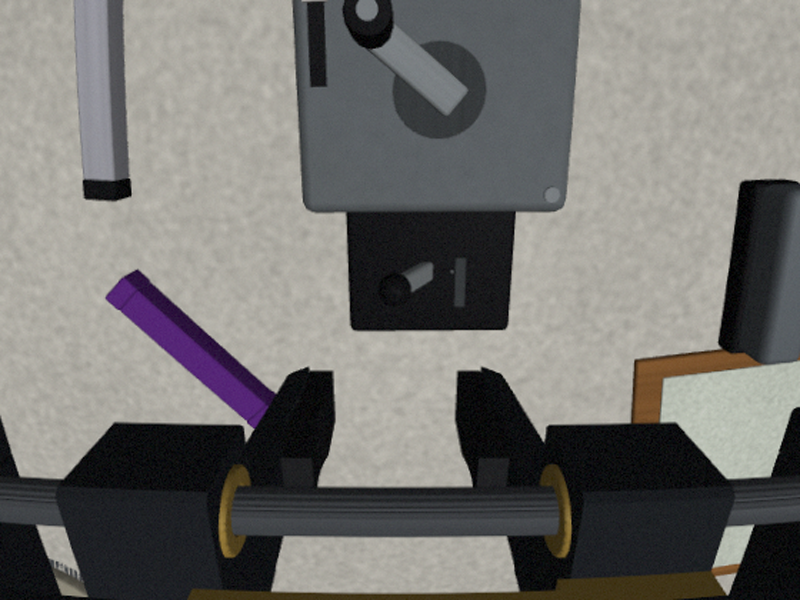

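The ball at (394,289) matches the prediction, and the knob is at (367,10). I'll descend, grip, and swing the lever back.

{"method": "step_arm", "body": {"motion": [{"x": 0,"y": 0,"z": 2,"yaw": 0},{"x": 0,"y": 0,"z": 3,"yaw": 0},{"x": 0,"y": 0,"z": 3,"yaw": 0},{"x": 0,"y": 0,"z": 2,"yaw": 0},{"x": 0,"y": 0,"z": 1.3,"yaw": 0},{"x": 0,"y": 0,"z": 0.5,"yaw": 0},{"x": 0,"y": 0,"z": 0,"yaw": 0},{"x": 0,"y": 0,"z": 0,"yaw": 0}]}}

```text
t: 18.35
tcp_pos: [0.4222, -0.3262, 0.0883]
eef_rot: [3.141, -0.001, 0.088]
ft_force: [1.3, -0.1, 0.5]
width: 0.0396
finger_force: 0.0
```

{"method": "step_arm", "body": {"fingers": 0.12, "motion": [{"x": 0,"y": 0,"z": 0,"yaw": 0},{"x": 0,"y": 0,"z": 0,"yaw": 0},{"x": 0,"y": 0,"z": 0,"yaw": 0},{"x": 0,"y": 0,"z": 0,"yaw": 0},{"x": 0,"y": 0,"z": 0,"yaw": 0}]}}

```text
t: 18.85
tcp_pos: [0.4216, -0.3259, 0.0881]
eef_rot: [-3.142, -0.0, 0.088]
ft_force: [0.2, 2.5, 5.5]
width: 0.0162
finger_force: 30.0
```

{"method": "step_arm", "body": {"motion": [{"x": 0,"y": 0.405,"z": -0.196,"yaw": 0},{"x": 0,"y": 0.422,"z": -0.154,"yaw": 0},{"x": 0,"y": 0.436,"z": -0.111,"yaw": 0},{"x": 0,"y": 0.445,"z": -0.067,"yaw": 0},{"x": 0,"y": 0.45,"z": -0.022,"yaw": 0},{"x": 0,"y": 0.45,"z": 0.022,"yaw": 0},{"x": 0,"y": 0.445,"z": 0.067,"yaw": 0},{"x": 0,"y": 0.436,"z": 0.111,"yaw": 0},{"x": 0,"y": 0.422,"z": 0.154,"yaw": 0},{"x": 0,"y": 0.405,"z": 0.196,"yaw": 0}]}}

```text
t: 19.85
tcp_pos: [0.4248, -0.3673, 0.0876]
eef_rot: [-3.137, 0.001, 0.088]
ft_force: [-1.0, 8.6, 5.0]
width: 0.0159
finger_force: 30.0
```

{"method": "step_arm", "body": {"motion": [{"x": 0,"y": 0.2,"z": 0.07,"yaw": 0},{"x": 0,"y": 0.2,"z": 0.07,"yaw": 0},{"x": 0,"y": 0,"z": 0,"yaw": 0}]}}

```text
t: 20.15
tcp_pos: [0.425, -0.3697, 0.0864]
eef_rot: [-3.133, 0.002, 0.088]
ft_force: [-2.5, 16.0, 13.9]
width: 0.0158
finger_force: 30.0
```

{"method": "step_arm", "body": {"fingers": 0.5, "motion": [{"x": 0,"y": 0,"z": 0,"yaw": 0},{"x": 0,"y": 0,"z": 0,"yaw": 0},{"x": 0,"y": 0,"z": 0,"yaw": 0},{"x": 0,"y": 0,"z": -2,"yaw": 0},{"x": 0,"y": 0,"z": -4,"yaw": 0},{"x": 0,"y": 0,"z": -4,"yaw": 0},{"x": 0,"y": 0,"z": -4,"yaw": 0},{"x": 0,"y": 0,"z": -3,"yaw": 0.088},{"x": 1,"y": -2.5,"z": 0,"yaw": 0},{"x": 1,"y": -3,"z": 0,"yaw": 0}]}}

```text
t: 21.15
tcp_pos: [0.4458, -0.3186, 0.257]
eef_rot: [3.14, -0.001, -0.003]
ft_force: [0.4, 0.7, -0.0]
width: 0.0442
finger_force: 0.0
```

{"method": "step_arm", "body": {"motion": [{"x": 1.5,"y": -3.5,"z": 0,"yaw": 0},{"x": 1.5,"y": -3.5,"z": 0,"yaw": 0},{"x": 1,"y": -3.5,"z": 0,"yaw": 0},{"x": 1,"y": -3.5,"z": 0,"yaw": 0},{"x": 1,"y": -2.5,"z": 0,"yaw": 0},{"x": 0,"y": 0,"z": 0,"yaw": 0},{"x": 0,"y": 0,"z": 0,"yaw": 0},{"x": 0,"y": 0,"z": 0,"yaw": 0}]}}

```text
t: 21.95
tcp_pos: [0.5056, -0.1541, 0.2562]
eef_rot: [3.141, 0.0, -0.001]
ft_force: [-0.2, -1.0, -0.2]
width: 0.0445
finger_force: 0.0
```

```bash
python3 - <<'E'
from h import *
im=snap('wrist','w7.png'); s=status.observe(); print(s['tcp_pos'],s['eef_rot'],s['ft_force'],s['width'])
cv2.imwrite('pics/w7b.png',cv2.resize(im[:,:,::-1],(800,600),interpolation=cv2.INTER_CUBIC))
E
```

```text
[ 0.50553509 -0.15418373  0.25624608] [ 3.14137374e+00  7.27306098e-05 -1.66589025e-03] [-0.32676392  0.71590507 -0.48239539] 0.04405716652230096
```

View pics/w7b.png

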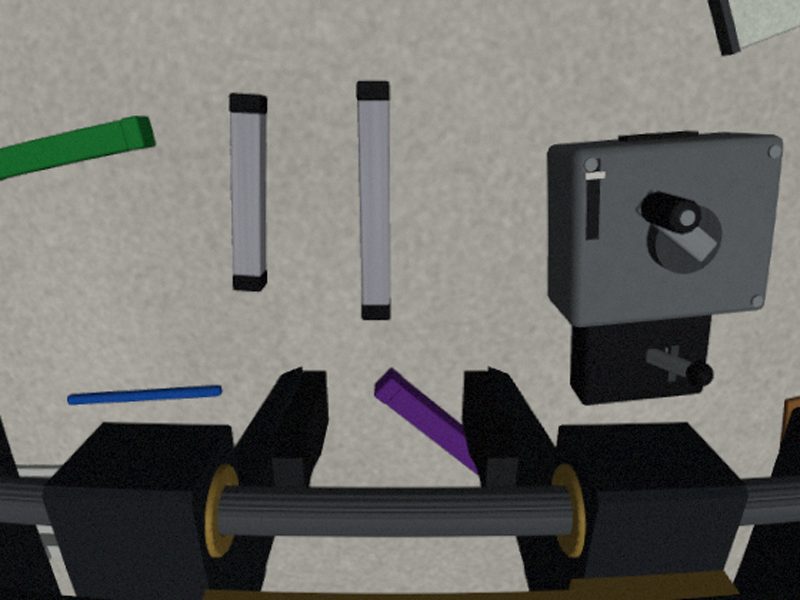

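The brake lever now leans right, with its ball at (700,374), so the brake is on. Element B spans (373,82)–(376,319) and A spans (247,95)–(248,288). I'll also take a wrist image further left to triangulate.

```bash
python3 - <<'E'
from h import *
e=wext('w7')
P=lambda u,v,z=.022:atz(e,u*.7,v*.7,z)
for n,a,b in(('B',(373,82),(376,319)),('A',(246.5,94),(248.5,289))):
    p,q=P(*a),P(*b); print(n,(p+q)/2,np.linalg.norm(p-q),'yaw',np.arctan2((p-q)[1],(p-q)[0]))
print('ball',P(700,374,.0695), 'expected',[.4256,-.3685])
print('widths',P(360,200)-P(390,200),P(232,200)-P(261,200))
w1=wext('w1')
for p,q in(((144,62),(373,82)),((168,272),(376,319))): print(tri([(w1,p[0]*.7,p[1]*.7),(e,q[0]*.7,q[1]*.7)]))
E
```

```text
B [ 0.53304202 -0.14077839  0.022     ] 0.166854948336175 yaw -0.0005821634309224891
A [ 0.54180953 -0.05141157  0.022     ] 0.1368449894924165 yaw -0.07452550881335321
ball [ 0.4256327  -0.36965634  0.0695    ] expected [0.4256, -0.3685]
widths [6.59434109e-05 2.09447141e-02 0.00000000e+00] [0.00023952 0.02067173 0.        ]
(array([ 0.61751957, -0.14028598,  0.00804212]), [np.float64(1.709904025244952e-05), np.float64(1.709904025247681e-05)])
(array([ 0.44701224, -0.1405593 ,  0.01354267]), [np.float64(0.0006879034342403512), np.float64(0.0006879034342402702)])
```

{"method": "step_arm", "body": {"motion": [{"x": -0.5,"y": -3,"z": 0,"yaw": 0},{"x": -0.5,"y": -4.5,"z": 0,"yaw": 0},{"x": -0.5,"y": -4.5,"z": 0,"yaw": 0},{"x": -0.5,"y": -4.5,"z": 0,"yaw": 0},{"x": -0.5,"y": -4.5,"z": 0,"yaw": 0},{"x": -0.5,"y": -4.5,"z": 0,"yaw": 0},{"x": -0.5,"y": -4.5,"z": 0,"yaw": 0},{"x": -0.5,"y": -4.5,"z": 0,"yaw": 0},{"x": -0.5,"y": -4.5,"z": 0,"yaw": 0},{"x": -0.5,"y": -4.5,"z": 0,"yaw": 0}]}}

```text
t: 23.0
tcp_pos: [0.456, 0.2829, 0.2564]
eef_rot: [3.142, -0.0, -0.002]
ft_force: [1.1, -1.2, 0.7]
width: 0.0434
finger_force: 0.0
```

{"method": "step_arm", "body": {"motion": [{"x": -0.5,"y": -3,"z": 0,"yaw": 0},{"x": 0,"y": -2,"z": 0,"yaw": 0},{"x": 0,"y": 0,"z": 0,"yaw": 0},{"x": 0,"y": 0,"z": 0,"yaw": 0},{"x": 0,"y": 0,"z": 0,"yaw": 0}]}}

```text
t: 23.5
tcp_pos: [0.4513, 0.3307, 0.2563]
eef_rot: [3.141, 0.0, -0.002]
ft_force: [-0.7, -0.0, 0.3]
width: 0.0444
finger_force: 0.0
```

```bash
python3 - <<'E'
from h import *
im=snap('wrist','w8.png'); s=status.observe(); print(s['tcp_pos'],s['eef_rot'],s['ft_force'],s['width'])
g=cv2.convertScaleAbs(im[:,:,::-1],alpha=1.8,beta=10)
cv2.imwrite('pics/w8b.png',cv2.resize(g,(800,600),interpolation=cv2.INTER_CUBIC))
E
```

```text
[0.45130289 0.33072673 0.25644989] [ 3.14140325e+00 -5.49323662e-05 -1.95726045e-03] [ 0.24240147  0.46203713 -0.23429757] 0.0442582234643733
```

View pics/w8b.png

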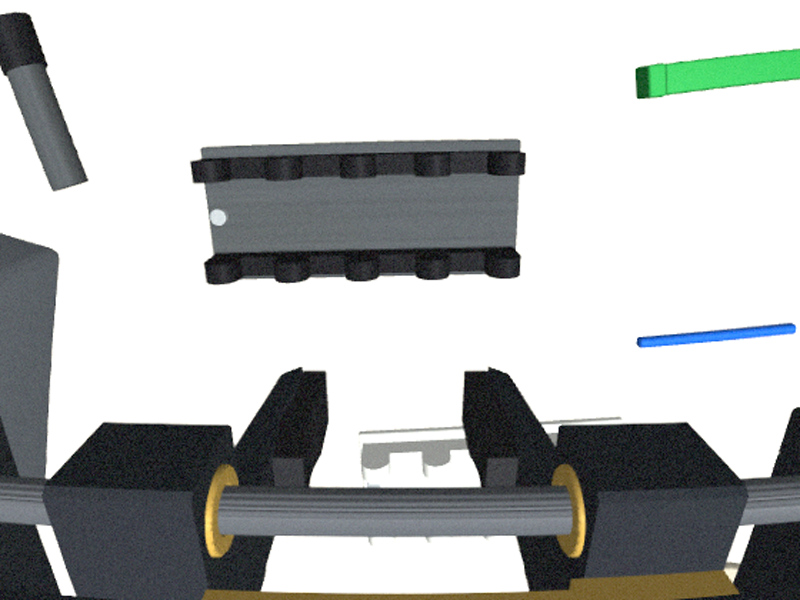

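The cradle's far plate corners are at (202,147) and (520,140), with the near-right corner at (517,277). The stud is at (218,217). Far-rail teeth are at (208,170), (284,167), (359,166), (433,163) and (507,162), and near-rail teeth at (222,269), (292,267), (362,265), (433,264) and (503,262).

```bash
python3 - <<'E'
from h import *
e=wext('w8')
P=lambda u,v,z:atz(e,u*.7,v*.7,z)
a,b,c=P(202,147,.008),P(520,140,.008),P(517,277,.008)
print('plate',a,b,c,'len',np.linalg.norm(a-b),np.linalg.norm(b-c)); d=a-b; yaw=np.arctan2(-d[0],d[1]);print('yaw',yaw)
xx=np.array([np.cos(yaw),np.sin(yaw)]);print('centre from plate',(a+b)[:2]/2-.05*xx,'stud',P(218,217,.02))
F=[P(u,v,.043) for u,v in((208,170),(284,167),(359,166),(433,163),(507,162))]
N=[P(u,v,.043) for u,v in((222,269),(292,267),(362,265),(433,264),(503,262))]
for f,n in zip(F,N): print(np.round(f,4),np.round(n,4))
print('mean',(np.mean(F,0)+np.mean(N,0))/2)
for L in(F,N):
    q=np.polyfit([p[1] for p in L],[p[0] for p in L],1);print('yaw',-np.arctan(q[0]),'pitch',(L[0]-L[4])[1]/4)
t=ext('top')
for u,v in((172,317),(280,313),(280,356),(172,357)):print(atz(t,u*.7,v*.7,.03))
# overlay predicted model on image
im=cv2.imread('pics/w8.png')
E
```

```text
plate [0.52142874 0.46717578 0.008     ] [0.52491034 0.24127787 0.008     ] [0.42386537 0.23651374 0.008     ] len 0.22592473315751688 0.10115721335607433
yaw 0.015411046530359292
centre from plate [0.47317548 0.3534563 ] stud [0.47298156 0.45639255 0.02      ]
[0.5081 0.4518 0.043 ] [0.4408 0.4494 0.043 ]
[0.5092 0.4015 0.043 ] [0.442  0.4005 0.043 ]
[0.5094 0.3528 0.043 ] [0.4432 0.3523 0.043 ]
[0.5112 0.3051 0.043 ] [0.4438 0.3038 0.043 ]
[0.512  0.2572 0.043 ] [0.4451 0.2558 0.043 ]
mean [0.4764774  0.35302148 0.043     ]
yaw 0.020486781614706965 pitch 0.048643053501011876
yaw 0.021767304561576918 pitch 0.048408917209605454
[0.51248605 0.4644082  0.03      ]
[0.51742461 0.23537525 0.03      ]
[0.42665663 0.23562276 0.03      ]
[0.42801759 0.46349377 0.03      ]
```

{"method": "step_arm", "body": {"motion": [{"x": 0.5,"y": 3,"z": 0,"yaw": 0},{"x": 0.5,"y": 4.5,"z": 0,"yaw": 0},{"x": 0.5,"y": 4.5,"z": 0,"yaw": 0},{"x": 0.5,"y": 4.5,"z": 0,"yaw": 0},{"x": 0.5,"y": 4.5,"z": 0,"yaw": 0},{"x": 0.5,"y": 4.5,"z": 0,"yaw": 0},{"x": 0.5,"y": 4.5,"z": 0,"yaw": 0},{"x": 0.5,"y": 4.5,"z": 0,"yaw": 0},{"x": 0.5,"y": 4.5,"z": 0,"yaw": 0},{"x": 0.5,"y": 4.5,"z": 0,"yaw": 0}]}}

```text
t: 24.55
tcp_pos: [0.5001, -0.1058, 0.2567]
eef_rot: [3.141, -0.0, -0.002]
ft_force: [0.2, 0.7, 1.0]
width: 0.0439
finger_force: 0.0
```

{"method": "step_arm", "body": {"motion": [{"x": 0.4,"y": 3,"z": 0,"yaw": 0},{"x": 0,"y": 2,"z": 0,"yaw": 0},{"x": 0,"y": 0,"z": 0,"yaw": 0},{"x": 0,"y": 0,"z": 0,"yaw": 0},{"x": 0,"y": 0,"z": 0,"yaw": 0}]}}

```text
t: 25.05
tcp_pos: [0.5045, -0.1524, 0.2565]
eef_rot: [-3.141, -0.0, 0.0]
ft_force: [-0.7, -1.0, 1.0]
width: 0.0442
finger_force: 0.0
```

```bash
cat >> h.py <<'E'
def elems(im,e):
    "silver bodies: bluish-grey bright blobs -> centre, long side, yaw at z=.022 (scaled 1.025 about the camera nadir)"
    h=im.astype(int); d=h[:,:,2]-h[:,:,0]
    m=((d>4)&(h[:,:,0]>90)).astype(np.uint8); m[250:]=0
    m=cv2.morphologyEx(m,cv2.MORPH_OPEN,np.ones((5,5)))
    n0=(-e[1].T@e[2])[:2]
    for c in cv2.findContours(m,0,2)[0]:
        if cv2.contourArea(c)<800: continue
        b=cv2.boxPoints(cv2.minAreaRect(c)); q=np.array([atz(e,*p,.022)[:2] for p in b]); q=n0+(q-n0)*1.025
        s=[(q[1]-q[0]),(q[2]-q[1])]; L=max(s,key=np.linalg.norm); print('blob',np.round(b.mean(0)/.7),'c',np.round(q.mean(0),4),'sides',np.round([np.linalg.norm(x) for x in s],4),'yaw',round(float(np.arctan(L[1]/L[0])),3))
E
python3 - <<'E'
from h import *
im=snap('wrist','w9.png');print(np.load('pics/w9.npy'))
old=cv2.imread('pics/w7.png')[:,:,::-1]
print('w7');elems(old,wext('w7'));print('w9');elems(im,wext('w9'))
E
```

```text
[ 5.04458537e-01 -1.52376408e-01  2.56541122e-01 -3.14149299e+00
 -7.55448426e-05  1.89549326e-04]
w7
blob [245. 194.] c [ 0.5403 -0.047 ] sides [0.019 0.114] yaw -0.079
blob [373. 202.] c [ 0.532  -0.1392] sides [0.0194 0.1452] yaw -0.006
w9
blob [248. 191.] c [ 0.5405 -0.0473] sides [0.0189 0.1148] yaw -0.076
blob [376. 200.] c [ 0.5323 -0.1394] sides [0.0194 0.1461] yaw -0.003
```

{"method": "step_arm", "body": {"motion": [{"x": 1.35,"y": -0.6,"z": 0,"yaw": 0},{"x": 1.4,"y": -0.6,"z": 2,"yaw": 0},{"x": 0,"y": 0,"z": 4,"yaw": 0},{"x": 0,"y": 0,"z": 4,"yaw": 0},{"x": 0,"y": 0,"z": 4,"yaw": 0},{"x": 0,"y": 0,"z": 3,"yaw": 0},{"x": 0,"y": 0,"z": 2,"yaw": 0},{"x": 0,"y": 0,"z": 1,"yaw": 0},{"x": 0,"y": 0,"z": 0,"yaw": 0},{"x": 0,"y": 0,"z": 0,"yaw": 0}]}}

```text
t: 26.1
tcp_pos: [0.5328, -0.141, 0.0573]
eef_rot: [3.141, -0.001, 0.0]
ft_force: [0.4, -0.2, 0.1]
width: 0.0437
finger_force: 0.0
```

{"method": "step_arm", "body": {"motion": [{"x": 0,"y": 0,"z": 1.5,"yaw": 0},{"x": 0,"y": 0,"z": 1,"yaw": 0},{"x": 0,"y": 0,"z": 0.6,"yaw": 0},{"x": 0,"y": 0,"z": 0,"yaw": 0},{"x": 0,"y": 0,"z": 0,"yaw": 0}]}}

```text
t: 26.6
tcp_pos: [0.5324, -0.1412, 0.0257]
eef_rot: [3.141, -0.0, -0.0]
ft_force: [0.9, 0.7, -0.6]
width: 0.044
finger_force: 0.0
```

{"method": "step_arm", "body": {"fingers": 0.15, "motion": [{"x": 0,"y": 0,"z": 0,"yaw": 0},{"x": 0,"y": 0,"z": 0,"yaw": 0},{"x": 0,"y": 0,"z": 0,"yaw": 0},{"x": 0,"y": 0,"z": 0,"yaw": 0},{"x": 0,"y": 0,"z": 0,"yaw": 0}]}}

```text
t: 27.1
tcp_pos: [0.5323, -0.1411, 0.0256]
eef_rot: [3.141, -0.0, -0.0]
ft_force: [-0.4, 0.6, 3.0]
width: 0.0217
finger_force: 30.0
```

{"method": "step_arm", "body": {"motion": [{"x": 0,"y": 0,"z": -1,"yaw": 0},{"x": 0,"y": 0,"z": -3,"yaw": 0},{"x": 0,"y": 0,"z": -4,"yaw": 0},{"x": 0,"y": 0,"z": -4,"yaw": 0},{"x": 0,"y": 0,"z": -1,"yaw": 0},{"x": -0.5,"y": -2,"z": 0,"yaw": 0},{"x": -0.5,"y": -3,"z": 0,"yaw": 0},{"x": -0.5,"y": -3.5,"z": 0,"yaw": 0},{"x": -0.5,"y": -3.5,"z": 0,"yaw": 0},{"x": -0.5,"y": -3.5,"z": 0,"yaw": 0}]}}

```text
t: 28.1
tcp_pos: [0.5055, 0.0163, 0.1537]
eef_rot: [-3.141, 0.004, -0.0]
ft_force: [-0.2, -0.6, -1.7]
width: 0.0221
finger_force: 30.0
```

{"method": "step_arm", "body": {"motion": [{"x": -0.5,"y": -4,"z": 0,"yaw": 0},{"x": -0.5,"y": -4,"z": 0,"yaw": 0},{"x": -0.5,"y": -4,"z": 0,"yaw": 0},{"x": -0.5,"y": -4,"z": 0,"yaw": 0},{"x": -0.5,"y": -4,"z": 0,"yaw": 0},{"x": -0.5,"y": -4,"z": 0,"yaw": 0},{"x": -0.5,"y": -4,"z": 0,"yaw": 0},{"x": -0.1,"y": -4,"z": 0,"yaw": 0},{"x": 0,"y": -3,"z": 0,"yaw": 0},{"x": 0,"y": 0,"z": 0,"yaw": -0.02}]}}

```text
t: 29.1
tcp_pos: [0.469, 0.3671, 0.1532]
eef_rot: [3.141, 0.003, 0.024]
ft_force: [0.1, -0.6, -1.6]
width: 0.0219
finger_force: 30.0
```

```bash
python3 - <<'E'
from h import *
im=snap('wrist','w10.png');snap('top','top1.png');s=status.observe();print(s['tcp_pos'],s['eef_rot'],s['width'],s['finger_force'],s['ft_force'])
a=cv2.convertScaleAbs(im[60:360,90:490,::-1],alpha=1.6,beta=10)
cv2.imwrite('pics/w10b.png',cv2.resize(a,(800,600),interpolation=cv2.INTER_CUBIC))
E
```

```text
[0.4698051  0.36411515 0.15359864] [3.1399073  0.00317375 0.02187926] 0.021632108766320345 29.999867817386985 [-0.69501481 -0.76270675 -1.25931234]
```

View pics/w10b.png

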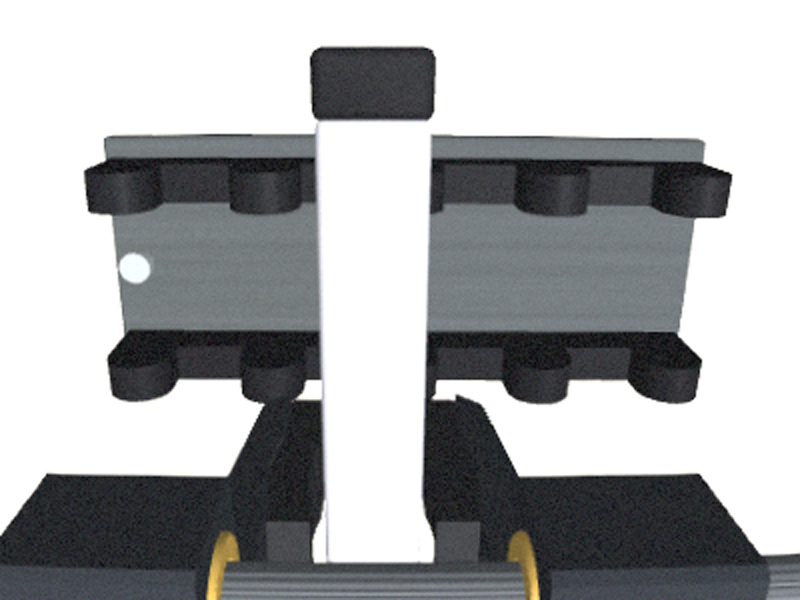

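The element is held straight. Near-rail tooth tips are at (141,400), (272,402), (540,402) and (665,400). Far-rail tips are at (123,212), (265,213), (551,214) and (692,214). The stud is at (135,268).

```bash
python3 - <<'E'
from h import *
from scipy.optimize import least_squares
e10,e8=wext('w10'),wext('w8')
ks=[-100,-50,50,100]
obs=[]
for (us,v,x) in (((141,272,540,665),(400,402,402,400),-42),((123,265,551,692),(212,213,214,214),28)):
    for i,(u,w) in enumerate(zip(us,v)): obs.append((e10,90+u/2,60+w/2,np.array([x/1e3,-ks[i]/1e3,.045])))
obs+= [(e10,90+104/2,60+136/2,np.array([.05,.115,.008])),(e10,90+704/2,60+140/2,np.array([.05,-.115,.008]))]
for u,v,p in((202,147,(.05,.115,.008)),(520,140,(.05,-.115,.008)),(517,277,(-.05,-.115,.008))): obs.append((e8,u*.7,v*.7,np.array(p)))
def res(q):
    c,s=np.cos(q[3]),np.sin(q[3]);R=np.array([[c,-s,0],[s,c,0],[0,0,1]])
    return np.concatenate([proj(e,R@p+q[:3])-[u,v] for e,u,v,p in obs])
for sel in ('all','w10'):
    o=obs; obs=o if sel=='all' else o[:10]
    r=least_squares(res,[.472,.352,0,.02],loss='soft_l1');print(sel,r.x,np.round(r.fun.reshape(-1,2),1).tolist()); obs=o
E
```

```text
all [ 0.47272475  0.35375205 -0.00690798  0.01839122] [[-0.8, -1.5], [-0.1, -1.8], [-0.2, -1.4], [2.4, -0.7], [-2.1, 0.9], [-0.8, 0.4], [2.7, 0.8], [3.1, 1.7], [1.6, 0.4], [-0.9, 0.5], [0.1, 0.5], [-0.1, -0.1], [-2.5, -2.7]]
w10 [ 0.47263859  0.35393261 -0.00755145  0.02017099] [[-0.7, -1.6], [-0.1, -2.0], [-0.5, -1.8], [2.0, -1.2], [-2.1, 1.0], [-0.9, 0.4], [2.1, 0.6], [2.4, 1.3], [1.6, 0.6], [-1.5, 0.2]]
```

{"method": "step_arm", "body": {"motion": [{"x": 0.27,"y": -0.7,"z": 0,"yaw": 0},{"x": 0,"y": -0.75,"z": 0,"yaw": 0},{"x": 0,"y": 0,"z": 2,"yaw": 0},{"x": 0,"y": 0,"z": 2,"yaw": 0},{"x": 0,"y": 0,"z": 1.5,"yaw": 0},{"x": 0,"y": 0,"z": 0,"yaw": 0},{"x": 0,"y": 0,"z": 0,"yaw": 0}]}}

```text
t: 29.9
tcp_pos: [0.4741, 0.3785, 0.1007]
eef_rot: [-3.141, -0.0, 0.019]
ft_force: [0.3, -0.9, -1.5]
width: 0.0218
finger_force: 30.0
```

{"method": "step_arm", "body": {"motion": [{"x": -0.18,"y": 0,"z": 1,"yaw": 0},{"x": 0,"y": 0,"z": 1,"yaw": 0},{"x": 0,"y": 0,"z": 1,"yaw": 0},{"x": 0,"y": 0,"z": 1,"yaw": 0},{"x": 0,"y": 0,"z": 0.5,"yaw": 0},{"x": 0,"y": 0,"z": 0,"yaw": 0}]}}

```text
t: 30.5
tcp_pos: [0.4717, 0.3783, 0.0544]
eef_rot: [3.141, 0.001, 0.02]
ft_force: [-0.4, 0.3, -1.8]
width: 0.0219
finger_force: 30.0
```

{"method": "step_arm", "body": {"motion": [{"x": 0,"y": 0,"z": 0.2,"yaw": 0},{"x": 0,"y": 0,"z": 0.2,"yaw": 0},{"x": 0,"y": 0,"z": 0.1,"yaw": 0},{"x": 0,"y": 0,"z": 0,"yaw": 0},{"x": 0,"y": 0,"z": 0,"yaw": 0}]}}

```text
t: 31.0
tcp_pos: [0.472, 0.3785, 0.0506]
eef_rot: [-3.141, -0.0, 0.02]
ft_force: [-0.7, -1.0, 1.5]
width: 0.0216
finger_force: 30.0
```

{"method": "step_arm", "body": {"fingers": 0.4, "motion": [{"x": 0,"y": 0,"z": 0,"yaw": 0},{"x": 0,"y": 0,"z": 0,"yaw": 0},{"x": 0,"y": 0,"z": 0,"yaw": 0},{"x": 0,"y": 0,"z": -1.5,"yaw": 0},{"x": 0,"y": 0,"z": -4,"yaw": 0},{"x": 0,"y": 0,"z": -4,"yaw": 0},{"x": 0,"y": 0,"z": -4,"yaw": 0},{"x": 0,"y": 0,"z": -4,"yaw": 0},{"x": 0,"y": 0,"z": -3,"yaw": 0.02},{"x": 0,"y": 0,"z": 0,"yaw": 0}]}}

```text
t: 32.0
tcp_pos: [0.4729, 0.379, 0.2599]
eef_rot: [-3.138, -0.007, -0.001]
ft_force: [0.3, 0.1, -0.2]
width: 0.0351
finger_force: 0.0
```

```bash
python3 - <<'E'
from h import *
im=snap('wrist','w11.png');print(np.load('pics/w11.npy'))
a=cv2.convertScaleAbs(im[60:360,90:490,::-1],alpha=1.4,beta=10)
cv2.imwrite('pics/w11b.png',cv2.resize(a,(800,600),interpolation=cv2.INTER_CUBIC))
E
```

```text
[ 4.72881720e-01  3.79008141e-01  2.59897453e-01 -3.13767358e+00
 -7.49588443e-03 -5.54769726e-04]
```

View pics/w11b.png

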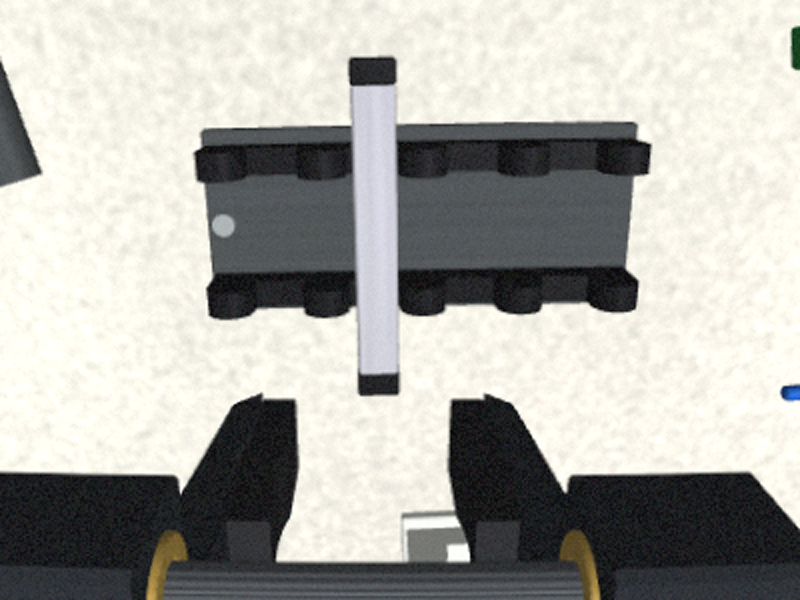

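{"method": "step_arm", "body": {"motion": [{"x": 0.3,"y": 3,"z": 0,"yaw": 0},{"x": 0.3,"y": 4.5,"z": 0,"yaw": 0},{"x": 0.4,"y": 4.5,"z": 0,"yaw": 0},{"x": 0.4,"y": 4.5,"z": 0,"yaw": 0},{"x": 0.4,"y": 4.5,"z": 0,"yaw": 0},{"x": 0.4,"y": 4.5,"z": 0,"yaw": 0},{"x": 0.4,"y": 4.5,"z": 0,"yaw": 0},{"x": 0.4,"y": 4.5,"z": 0,"yaw": 0},{"x": 0.3,"y": 4.5,"z": 0,"yaw": 0},{"x": 0,"y": 4,"z": 0,"yaw": 0}]}}

```text
t: 33.05
tcp_pos: [0.5043, -0.0536, 0.2537]
eef_rot: [-3.141, 0.003, -0.001]
ft_force: [0.3, -0.5, -0.4]
width: 0.0349
finger_force: 0.0
```

{"method": "step_arm", "body": {"motion": [{"x": 0,"y": 2,"z": 0,"yaw": 0},{"x": 0,"y": 0,"z": 0,"yaw": 0},{"x": 0,"y": 0,"z": 0,"yaw": 0},{"x": 0,"y": 0,"z": 0,"yaw": 0}]}}

```text
t: 33.45
tcp_pos: [0.5046, -0.0704, 0.2548]
eef_rot: [-3.141, 0.001, 0.001]
ft_force: [-0.4, -0.3, 0.8]
width: 0.035
finger_force: 0.0
```

```bash
python3 - <<'E'
from h import *
im=snap('wrist','w12.png');print(np.load('pics/w12.npy'));elems(im,wext('w12'))
E
```

```text
[ 5.04646482e-01 -7.03887352e-02  2.54762356e-01 -3.14087511e+00
  1.15037593e-03  1.04852967e-03]
blob [364. 191.] c [ 0.5402 -0.0486] sides [0.1141 0.0192] yaw -0.081
```

Element B sits in pocket 2, between teeth 2 and 3, spanning (372,58)–(379,394). A has not been disturbed. I'll grasp A.

{"method": "step_arm", "body": {"fingers": 0.5, "motion": [{"x": 1.8,"y": -1.1,"z": 0,"yaw": 0},{"x": 1.76,"y": -1.1,"z": 2,"yaw": 0},{"x": 0,"y": 0,"z": 4,"yaw": 0.078},{"x": 0,"y": 0,"z": 4,"yaw": 0},{"x": 0,"y": 0,"z": 4,"yaw": 0},{"x": 0,"y": 0,"z": 3,"yaw": 0},{"x": 0,"y": 0,"z": 2,"yaw": 0},{"x": 0,"y": 0,"z": 1,"yaw": 0},{"x": 0,"y": 0,"z": 0,"yaw": 0},{"x": 0,"y": 0,"z": 0,"yaw": 0}]}}

```text
t: 34.5
tcp_pos: [0.5409, -0.0493, 0.0562]
eef_rot: [3.141, -0.001, -0.078]
ft_force: [0.4, 0.5, 0.5]
width: 0.0442
finger_force: 0.0
```

{"method": "step_arm", "body": {"motion": [{"x": 0,"y": 0,"z": 1.4,"yaw": 0},{"x": 0,"y": 0,"z": 1,"yaw": 0},{"x": 0,"y": 0,"z": 0.5,"yaw": 0},{"x": 0,"y": 0,"z": 0,"yaw": 0},{"x": 0,"y": 0,"z": 0,"yaw": 0}]}}

```text
t: 35.0
tcp_pos: [0.5407, -0.0496, 0.0267]
eef_rot: [3.141, -0.001, -0.078]
ft_force: [-0.6, -0.5, 0.9]
width: 0.0445
finger_force: 0.0
```

{"method": "step_arm", "body": {"fingers": 0.15, "motion": [{"x": 0,"y": 0,"z": 0,"yaw": 0},{"x": 0,"y": 0,"z": 0,"yaw": 0},{"x": 0,"y": 0,"z": 0,"yaw": 0},{"x": 0,"y": 0,"z": 0,"yaw": 0},{"x": 0,"y": 0,"z": 0,"yaw": 0}]}}

```text
t: 35.5
tcp_pos: [0.5406, -0.0496, 0.0266]
eef_rot: [3.142, -0.0, -0.078]
ft_force: [-0.6, 0.4, 2.3]
width: 0.0217
finger_force: 30.0
```

```bash
python3 - <<'E'
from h import *
e=wext('w11');f=lambda u,v:atz(e,90+u/2,60+v/2,.047-.0072)
a,b=f(372,58),f(379,394);print((a+b)/2,np.linalg.norm(a-b),np.arctan2((a-b)[1],(a-b)[0]))
s=status.observe();print(s['tcp_pos'],s['eef_rot'],s['ft_force'],s['width'])
E
```

```text
[0.47128802 0.37759469 0.0398    ] 0.17098106272648678 0.020615879360874046
[ 0.54055963 -0.04955574  0.02659665] [ 3.14152421e+00 -3.77439372e-04 -7.81846923e-02] [-0.60591603  0.44973864  2.33874271] 0.021705552085053308
```

B is centred to within 1.5 mm, with a measured length of 171 mm. Carrying A to pocket 3.

{"method": "step_arm", "body": {"motion": [{"x": 0,"y": 0,"z": -1,"yaw": 0},{"x": 0,"y": 0,"z": -3,"yaw": 0},{"x": 0,"y": 0,"z": -4,"yaw": -0.078},{"x": 0,"y": 0,"z": -4,"yaw": 0},{"x": 0,"y": -1,"z": -1,"yaw": 0},{"x": -0.5,"y": -2,"z": 0,"yaw": 0},{"x": -0.6,"y": -3,"z": 0,"yaw": 0},{"x": -0.6,"y": -3,"z": 0,"yaw": 0},{"x": -0.6,"y": -3,"z": 0,"yaw": 0},{"x": -0.6,"y": -3,"z": 0,"yaw": 0}]}}

```text
t: 36.5
tcp_pos: [0.5105, 0.102, 0.1558]
eef_rot: [-3.141, 0.002, -0.0]
ft_force: [-0.1, -0.3, -1.4]
width: 0.0213
finger_force: 30.0
```

{"method": "step_arm", "body": {"motion": [{"x": -0.6,"y": -3.5,"z": 0,"yaw": 0},{"x": -0.6,"y": -3.5,"z": 0,"yaw": 0},{"x": -0.6,"y": -3.5,"z": 0,"yaw": 0},{"x": -0.6,"y": -3.5,"z": 0,"yaw": 0},{"x": -0.6,"y": -3.5,"z": 0,"yaw": 0},{"x": -0.6,"y": -3,"z": 0,"yaw": 0},{"x": -0.2,"y": -2,"z": 0,"yaw": -0.02},{"x": 0,"y": 0,"z": 0,"yaw": 0},{"x": 0,"y": 0,"z": 0,"yaw": 0},{"x": 0,"y": 0,"z": 0,"yaw": 0}]}}

```text
t: 37.5
tcp_pos: [0.4735, 0.3246, 0.156]
eef_rot: [3.141, 0.001, 0.019]
ft_force: [-0.8, 0.3, -1.4]
width: 0.0219
finger_force: 30.0
```

{"method": "step_arm", "body": {"motion": [{"x": 0,"y": -0.42,"z": 0,"yaw": 0},{"x": 0,"y": 0,"z": 2,"yaw": 0},{"x": 0,"y": 0,"z": 2.5,"yaw": 0},{"x": 0,"y": 0,"z": 2,"yaw": 0},{"x": 0,"y": 0,"z": 1.5,"yaw": 0},{"x": 0,"y": 0,"z": 1,"yaw": 0},{"x": 0,"y": 0,"z": 0.8,"yaw": 0},{"x": 0,"y": 0,"z": 0,"yaw": 0},{"x": 0,"y": 0,"z": 0,"yaw": 0}]}}

```text
t: 38.4
tcp_pos: [0.4738, 0.3297, 0.0588]
eef_rot: [-3.141, -0.001, 0.02]
ft_force: [0.3, 0.4, -1.6]
width: 0.0216
finger_force: 30.0
```

{"method": "step_arm", "body": {"motion": [{"x": 0,"y": 0,"z": 0.2,"yaw": 0},{"x": 0,"y": 0,"z": 0.2,"yaw": 0},{"x": 0,"y": 0,"z": 0.2,"yaw": 0},{"x": 0,"y": 0,"z": 0,"yaw": 0},{"x": 0,"y": 0,"z": 0,"yaw": 0}]}}

```text
t: 38.9
tcp_pos: [0.4735, 0.3297, 0.0524]
eef_rot: [3.142, 0.0, 0.02]
ft_force: [-1.0, -0.8, -0.5]
width: 0.0218
finger_force: 30.0
```

{"method": "step_arm", "body": {"motion": [{"x": 0,"y": 0.05,"z": 0.1,"yaw": 0},{"x": 0,"y": 0,"z": 0,"yaw": 0},{"x": 0,"y": 0,"z": 0,"yaw": 0}]}}

```text
t: 39.2
tcp_pos: [0.4735, 0.3293, 0.0516]
eef_rot: [-3.141, -0.0, 0.02]
ft_force: [-0.6, -0.6, 1.8]
width: 0.0216
finger_force: 30.0
```

{"method": "step_arm", "body": {"fingers": 0.37, "motion": [{"x": 0,"y": 0,"z": 0,"yaw": 0},{"x": 0,"y": 0,"z": 0,"yaw": 0},{"x": 0,"y": 0,"z": 0,"yaw": 0},{"x": 0,"y": 0,"z": -1.5,"yaw": 0},{"x": 0,"y": 0,"z": -4,"yaw": 0},{"x": 0,"y": 0,"z": -4,"yaw": 0},{"x": 0,"y": 0,"z": -4,"yaw": 0},{"x": 0,"y": 0,"z": -4,"yaw": 0},{"x": 0,"y": 0,"z": -3,"yaw": 0.02},{"x": 0,"y": 0,"z": 0,"yaw": 0}]}}

```text
t: 40.2
tcp_pos: [0.4745, 0.3296, 0.2607]
eef_rot: [-3.138, -0.008, -0.001]
ft_force: [0.8, 0.2, -0.7]
width: 0.0324
finger_force: 0.0
```

{"method": "step_arm", "body": {"motion": [{"x": 0,"y": 0,"z": 0,"yaw": 0},{"x": 0,"y": 0,"z": 0,"yaw": 0}]}}

```text
t: 40.4
tcp_pos: [0.473, 0.3289, 0.2548]
eef_rot: [3.14, 0.003, -0.0]
ft_force: [-0.1, -0.1, -0.7]
width: 0.0326
finger_force: 0.0
```

```bash
python3 - <<'E'
from h import *
im=snap('wrist','w13.png');print(np.load('pics/w13.npy'));t=optics.snapshot('top')
a=cv2.convertScaleAbs(im[60:360,90:490,::-1],alpha=1.4,beta=10)
cv2.imwrite('pics/w13b.png',cv2.resize(a,(400,300)))
o=cv2.imread('pics/top0.png'); o2=t[:,:,::-1]
# final: left wrist crop + top view
cv2.imwrite('pics/fin.png',np.hstack([cv2.resize(a,(400,300)),cv2.resize(np.ascontiguousarray(o2[70:370,100:500]),(400,300))]))
E
```

```text
[ 4.73025101e-01  3.28946233e-01  2.54778496e-01  3.14043714e+00
  2.66731902e-03 -4.56932014e-05]
```

View pics/fin.png

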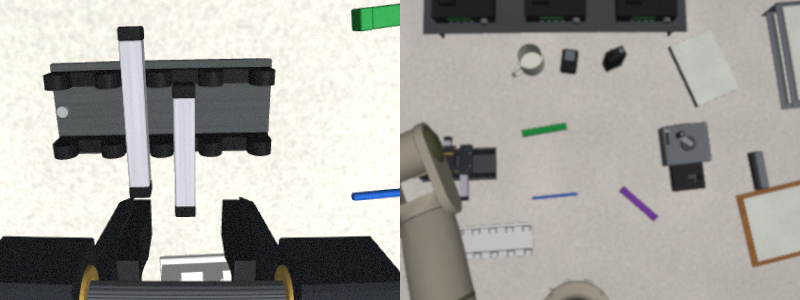

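Element 3 is in pocket 3 but looks shifted towards −x, spanning (184,83)–(185,216). I'll measure it before mending.

```bash
python3 - <<'E'
from h import *
e=wext('w13');f=lambda u,v,z:atz(e,90+u,60+v,z-.0072)
for n,p,q in(('e3',(184,83),(185,216)),('e2',(130.5,27),(140.5,197))):
    a,b=f(*p,.047),f(*q,.047);print(n,a,b,(a+b)/2,np.linalg.norm(a-b),np.arctan2((a-b)[1],(a-b)[0]))
im=cv2.imread('pics/w13.png')[:,:,::-1]
elems(im,e)
c=cv2.convertScaleAbs(np.ascontiguousarray(im[100:300,200:350,::-1]),alpha=1.4,beta=10);cv2.imwrite('pics/z.png',cv2.resize(c,(600,800)[::1],interpolation=cv2.INTER_CUBIC)[:600])
E
```

```text
e3 [0.50551378 0.33013224 0.0398    ] [0.36302158 0.32942345 0.0398    ] [0.43426768 0.32977784 0.0398    ] 0.1424939692136967 0.004974185888541287
e2 [0.55668397 0.37854295 0.0398    ] [0.38580487 0.37632443 0.0398    ] [0.47124442 0.37743369 0.0398    ] 0.17089350356674127 0.01298228183184631
blob [391. 291.] c [0.4336 0.3304] sides [0.1025 0.0207] yaw -0.012
blob [320. 248.] c [0.4645 0.3829] sides [0.022  0.1578] yaw 0.022
```

Element 3 lies flat but is shifted −38 mm along the pocket, from the announced knock or grip slack. I'll regrasp it between the rails and shift it in two strokes.

{"method": "step_arm", "body": {"motion": [{"x": -1.7,"y": -0.05,"z": 0,"yaw": -0.015},{"x": 0,"y": 0,"z": 3,"yaw": 0},{"x": 0,"y": 0,"z": 4,"yaw": 0},{"x": 0,"y": 0,"z": 4,"yaw": 0},{"x": 0,"y": 0,"z": 3,"yaw": 0},{"x": 0,"y": 0,"z": 1,"yaw": 0},{"x": 0,"y": 0,"z": 0,"yaw": 0},{"x": 0,"y": 0,"z": 0,"yaw": 0},{"x": 0,"y": 0,"z": 0,"yaw": 0}]}}

```text
t: 41.4
tcp_pos: [0.4571, 0.33, 0.1079]
eef_rot: [-3.14, -0.003, 0.015]
ft_force: [0.0, 0.1, -0.2]
width: 0.0326
finger_force: 0.0
```

{"method": "step_arm", "body": {"motion": [{"x": -0.1,"y": 0,"z": 1.5,"yaw": 0},{"x": 0,"y": 0,"z": 1.5,"yaw": 0},{"x": 0,"y": 0,"z": 1.5,"yaw": 0},{"x": 0,"y": 0,"z": 0.7,"yaw": 0},{"x": 0,"y": 0,"z": 0.4,"yaw": 0},{"x": 0,"y": 0,"z": 0,"yaw": 0},{"x": 0,"y": 0,"z": 0,"yaw": 0}]}}

```text
t: 42.1
tcp_pos: [0.4567, 0.3299, 0.051]
eef_rot: [-3.141, -0.003, 0.015]
ft_force: [6.6, 0.7, -4.5]
width: 0.0327
finger_force: 3.3
```

{"method": "step_arm", "body": {"fingers": 0.15, "motion": [{"x": 0,"y": 0,"z": 0,"yaw": 0},{"x": 0,"y": 0,"z": 0,"yaw": 0},{"x": 0,"y": 0,"z": 0,"yaw": 0},{"x": 0,"y": 0,"z": 0,"yaw": 0},{"x": 0,"y": 0,"z": 0,"yaw": 0}]}}

```text
t: 42.6
tcp_pos: [0.4566, 0.3294, 0.0512]
eef_rot: [3.142, -0.003, 0.015]
ft_force: [5.3, -3.9, -1.4]
width: 0.0215
finger_force: 31.7
```

{"method": "step_arm", "body": {"motion": [{"x": 0.3,"y": 0,"z": -0.2,"yaw": 0},{"x": 0.4,"y": 0,"z": -0.2,"yaw": 0},{"x": 0.5,"y": 0,"z": 0,"yaw": 0},{"x": 0.5,"y": 0,"z": 0,"yaw": 0},{"x": 0.5,"y": 0,"z": 0,"yaw": 0},{"x": 0.5,"y": 0,"z": 0,"yaw": 0},{"x": 0,"y": 0,"z": 0,"yaw": 0},{"x": 0,"y": 0,"z": 0.2,"yaw": 0},{"x": 0,"y": 0,"z": 0.15,"yaw": 0},{"x": 0,"y": 0,"z": 0,"yaw": 0}]}}

```text
t: 43.6
tcp_pos: [0.4823, 0.3301, 0.0511]
eef_rot: [3.141, 0.0, 0.015]
ft_force: [-0.7, -0.5, 2.5]
width: 0.0219
finger_force: 29.8
```

{"method": "step_arm", "body": {"fingers": 0.33, "motion": [{"x": 0,"y": 0,"z": 0,"yaw": 0},{"x": 0,"y": 0,"z": 0,"yaw": 0},{"x": 0,"y": 0,"z": 0,"yaw": 0},{"x": -0.4,"y": 0,"z": 0,"yaw": 0},{"x": -0.7,"y": 0,"z": 0,"yaw": 0},{"x": -0.7,"y": 0,"z": 0,"yaw": 0},{"x": 0,"y": 0,"z": 0,"yaw": 0},{"x": 0,"y": 0,"z": 0,"yaw": 0}]}}

```text
t: 44.4
tcp_pos: [0.4643, 0.3299, 0.051]
eef_rot: [-3.142, -0.0, 0.015]
ft_force: [0.1, 0.5, 0.4]
width: 0.0292
finger_force: 0.0
```

{"method": "step_arm", "body": {"fingers": 0.15, "motion": [{"x": 0,"y": 0,"z": 0,"yaw": 0},{"x": 0,"y": 0,"z": 0,"yaw": 0},{"x": 0,"y": 0,"z": 0,"yaw": 0},{"x": 0,"y": 0,"z": 0,"yaw": 0},{"x": 0,"y": 0,"z": 0,"yaw": 0}]}}

```text
t: 44.9
tcp_pos: [0.4647, 0.3298, 0.0509]
eef_rot: [-3.141, -0.0, 0.015]
ft_force: [1.1, -0.1, 0.7]
width: 0.0219
finger_force: 29.9
```

{"method": "step_arm", "body": {"motion": [{"x": 0.3,"y": 0,"z": -0.2,"yaw": 0},{"x": 0.5,"y": 0,"z": -0.1,"yaw": 0},{"x": 0.45,"y": 0,"z": 0,"yaw": 0},{"x": 0,"y": 0,"z": 0,"yaw": 0},{"x": 0,"y": 0,"z": 0,"yaw": 0},{"x": 0,"y": 0,"z": 0.2,"yaw": 0},{"x": 0,"y": 0,"z": 0.1,"yaw": 0},{"x": 0,"y": 0,"z": 0,"yaw": 0}]}}

```text
t: 45.7
tcp_pos: [0.4768, 0.33, 0.0509]
eef_rot: [3.141, 0.0, 0.015]
ft_force: [-0.1, -0.5, 0.7]
width: 0.0212
finger_force: 29.9
```

{"method": "step_arm", "body": {"fingers": 0.36, "motion": [{"x": 0,"y": 0,"z": 0,"yaw": 0},{"x": 0,"y": 0,"z": 0,"yaw": 0},{"x": 0,"y": 0,"z": 0,"yaw": 0},{"x": 0,"y": 0,"z": -1.5,"yaw": 0},{"x": 0,"y": 0,"z": -4,"yaw": 0},{"x": 0,"y": 0,"z": -4,"yaw": 0},{"x": 0,"y": 0,"z": -4,"yaw": 0},{"x": 0,"y": 0,"z": -4,"yaw": 0},{"x": 0,"y": 0,"z": -3,"yaw": 0},{"x": 0,"y": 0,"z": 0,"yaw": 0}]}}

```text
t: 46.7
tcp_pos: [0.478, 0.3305, 0.2602]
eef_rot: [-3.138, -0.008, 0.015]
ft_force: [-0.2, -0.9, 0.3]
width: 0.0314
finger_force: 0.0
```

{"method": "step_arm", "body": {"motion": [{"x": 0,"y": 0,"z": 0,"yaw": 0},{"x": 0,"y": 0,"z": 0,"yaw": 0},{"x": 0,"y": 0,"z": 0,"yaw": 0}]}}

```text
t: 47.0
tcp_pos: [0.4767, 0.3298, 0.2544]
eef_rot: [3.141, 0.003, 0.015]
ft_force: [-0.3, 0.0, -0.6]
width: 0.0318
finger_force: 0.0
```

```bash
python3 - <<'E'
from h import *
im=snap('wrist','w14.png');e=wext('w14');print(np.load('pics/w14.npy'))
# profile along the element mid-line: body (bright) vs caps (dark) edges
elems(im,e)
for n,c in(('e3',(.473,.3295)),('e2',(.4722,.3785))):
    P=[proj(e,[x,c[1]+(x-c[0])*.018,.047-.0072]) for x in np.arange(.36,.60,.001)]
    g=im.astype(float).mean(2); val=[g[int(round(v)),int(round(u))] for u,v in P]
    print(n,' '.join('%d:%d'%(360+i,val[i]) for i in range(0,240,4)))
E
```

```text
[4.76669275e-01 3.29804976e-01 2.54419266e-01 3.14057321e+00
 2.50170635e-03 1.47671151e-02]
blob [395. 256.] c [0.4642 0.3284] sides [0.021  0.1241] yaw 0.024
blob [321. 251.] c [0.4649 0.3827] sides [0.0218 0.1574] yaw 0.021
e3 360:177 364:171 368:166 372:170 376:166 380:167 384:168 388:165 392:172 396:176 400:149 404:21 408:18 412:20 416:147 420:145 424:146 428:145 432:146 436:146 440:145 444:145 448:145 452:145 456:143 460:143 464:144 468:143 472:143 476:143 480:144 484:144 488:142 492:142 496:144 500:145 504:141 508:146 512:144 516:143 520:142 524:142 528:140 532:17 536:21 540:14 544:162 548:164 552:163 556:166 560:167 564:164 568:163 572:163 576:168 580:165 584:164 588:165 592:168 596:167
e2 360:6 364:11 368:3 372:13 376:5 380:3 384:7 388:18 392:20 396:21 400:145 404:148 408:150 412:149 416:147 420:147 424:149 428:148 432:149 436:147 440:147 444:148 448:147 452:149 456:147 460:150 464:151 468:152 472:149 476:149 480:152 484:150 488:151 492:149 496:147 500:148 504:150 508:148 512:149 516:152 520:149 524:152 528:150 532:149 536:150 540:151 544:146 548:11 552:22 556:17 560:161 564:159 568:165 572:165 576:165 580:168 584:163 588:163 592:164 596:168
```

Element 3 now spans x 0.402–0.542 (140 mm long), centred at 0.472 m. Element 2 is also centred at 0.472 m. The cradle centre is 0.473 m, so both are within about 1 mm. The brake ball was measured at its "on" position, and the hand is clear.

```bash
python3 -c "
from station import env
print(env.sign_off())"
```

```text
the job is handed in; nothing more can be done
None
```

The job is handed in, and the sign-off gave no verdict: the winder was cranked until it ran free (stopped within half a turn) and the brake put back on; the two elements present (170 mm and 140 mm) lie in pockets 2 and 3, centred to about 1 mm after I re-centred the 140 mm one, found 38 mm off after placing.

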